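Fetch the garlic from behind the condiments

TASK

The garlic bulb at the back of the wooden condiment tray is hemmed in by the honey jar, the spice jar and the salt shaker. First clear all three out of the tray and stand them on the cork mat, then stand the garlic, root end down, in the middle of the white saucer while they are all still on the mat, and then put each of the three back in the tray on the very spot where it stood at the start. Never tip the three containers over, and leave the two food tins beside the work alone.

Things in the scene. Friction and masses are not known exactly. Their poses are not given: they have to be found in the camera images.
- tray: Low wooden tray, fixed, 160 mm (its x) by 196 mm (its y); rim 22 mm high, walls and floor 6 mm thick. Origin at the centre of its underside on the worktop; x points to its back (away from the robot), y to its left. A lamp rail under the wall cabinets hangs 0.545 m above the worktop, some 0.15 m behind the tray's centre: keep the wrist low there.
- mat: Flat cork mat lying fixed on the worktop, 80 mm (its x) by 225 mm (its long axis, y), 4 mm thick. Origin at the centre of its underside. The three containers fit in a row along it; the middle of each container's foot must be over the mat.
- saucer: Small round white saucer, fixed on the worktop, 100 mm across, rim 10 mm high; flat middle 62 mm across at 5 mm above the worktop, rising gently to the rim. Origin at the centre of its underside.
- garlic: Whitish garlic bulb, about 49 mm across at its widest (about 20 mm above its root end) and 51 mm high, about 0.024 kg. It stands on its root end. Origin at the middle of the root end (its underside), z up through the stem. In the tray two containers stand 59 mm to its left and right, the third 76 mm in front of it.
- spice_jar: Upright glass spice jar with a wide flat cap, 45 mm across and 106 mm high, 0.11 kg. Body 42 mm across below the cap (cap from 85 mm up). Origin at the centre of its underside, z up.
- shaker: Upright glass salt shaker with a domed metal top, 44 mm across and 90 mm high, about 0.1 kg; the body is 44 mm across at most, the top 34 mm from 74 mm up; its foot is not quite flat, so it may lean by about 3 degrees. Origin at the centre of its underside, z up.
- honey_jar: Upright squat amber honey jar with a wide screw lid and a paper label, 58 mm across and 85 mm high, 0.25 kg; straight round body up to about 50 mm, lid 52 mm across from 69 mm up. Origin at the centre of its underside, z up.
- tin_1: Bystander: a round food tin 75 mm across and 58 mm high, standing on the worktop behind the tray. Origin at the centre of its underside. Not to be moved.
- tin_2: Bystander: a flat oblong food tin 63 by 105 mm, 26 mm high, standing on the worktop far to the right. Origin at the centre of its underside. Not to be moved.

How it is judged:
By the outcome, as a careful person would: the job done as asked, in the order asked, and still so for the second after the job is handed in, with the robot touching nothing.
It also fails if it takes over 149 s, if anything falls off the work surface, if the arm or the gripper's body presses on something with over 40 N, if the wrist force passes 120 N, or if a joint passes its speed limit or range.

ROBOT

A 7-joint arm with a two-finger parallel gripper is mounted at the origin on a cart in front of the work surface, level with it; the furniture and walls round the work are solid. World frame = base frame: x ahead of the robot, y to its left, z up, the work surface at z = 0. Lengths are in m, angles in rad, forces in N, time in s.
With the tool pointing down it reaches from about 0.425 to 0.975 m from the base axis. Payload 16.7 kg.
Tool frame: the origin (TCP) lies at the centre of the arm's flange, where the gripper is bolted on; the fingertips stand 173 mm ahead of it and the grasp point (between the pads) lies 155 mm ahead of it; z points along the fingers, y is the line along which they close (so a half turn about z gives the same grasp; the last joint's range is limited). The gripper opens to 85 mm and grips with 20 to 120 N. Pads are 22 mm wide; open, the fingers measure 114 mm over their backs; the gripper's body (76 mm by 85 mm) begins 54 mm behind the grasp point. The pads swing forward as they close: fully open they stand 13 mm farther back than shut.
Start: joints at [1.137, 0.426, 0.074, 1.606, -0.034, 1.111, -0.067], TCP at [0.19, -0.648, 0.405] pointing down, gripper open.
Joint ranges: [-2.85, 2.85], [-0.5, 2.14], [-1.23, 1.37], [0.21, 2.46], [-1.02, 4.16], [0.16, 2.05], [-2.73, 2.73]. Speed limits (rad/s): [1.89, 1.89, 2.39, 2.39, 3.01, 3.01, 3.01].

INTERFACE

Orientations are given as a rotation vector (axis times angle).
In Python, from plant import robot, optics, workorder gives the robot as it stands.
- The arm moves only by the tool move_arm, never from a script. Its argument "rows" is a list of rows, each an object of numbers: "rx", "ry", "rz": the turn, a rotation vector about the tool's x, y, z in degrees; "tx", "ty", "tz": the shift along the tool's x, y, z in cm; "fingers": the finger opening in cm, from 0 to 8.54. In form: [{"rx": .., "ry": .., "rz": .., "tx": .., "ty": .., "tz": .., "fingers": ..}, ...]. A call has 1 to 8 rows; each row is the pose to reach, as a shift and turn from the pose commanded when the call began, along the tool's axes at that moment; what a row does not reach only later rows make up. A row lasts 1/10 s, in which the tool goes at most 50 mm and 8.59 degrees, less where a joint would pass 70% of its speed; a pose out of reach is approached as far as the arm can. A call with a gripper value outside its range is refused whole. The fingers move at their own pace and stop on an object; "force" is the grip in N (left out, the last holds). Time passes only in rows, so rows that repeat a pose let the fingers close. It gives the time, the measured TCP pose, the force, the opening and the grip force at its end, in the units of the state.
- robot.read_state(): the state, without advancing time (a new reading comes with each control period).
- optics.get_image(name): name is "side" or "top"; returns a dict with "img" (400x640x3 uint8, blue, green, red), "K" (3x3 intrinsics, pixels), "R" (3x3) and "t" (3): a world point X has camera coordinates R X + t. Camera axes: x right, y down, z forward; pixel columns grow to the right and rows downward; lengths in m; the calibration is good to about 2 mm. A picture is of the moment at which its call begins. There is no depth.
- workorder.finish_job(): hands the job in; it is judged then, once.
The state is a dict: "time": time; "qpos": joint angles; "dq": joint speeds; "joint_efforts": joint torques, N m; "tcp_pos": TCP position; "ee_rot": TCP orientation; "force": force on the tool from outside, world axes, zero at the start; "ft_torque": the same for the moment, N m; "width": opening from 0.0 (shut) to 1.0 (fully open); "gripper_force": force on a finger pad.
Only numpy, scipy, OpenCV 4.12 (cv2) and the standard library are available. Lean on these libraries where they do the work, as an engineer would, in place of code of your own. Each camera call takes 0.05 s, during which the arm holds its last target. There are 200 camera calls.

## Working session

There is one attempt and no reset: what is moved stays moved. The work goes in short steps, Python scripts to look and compute and a tool call to move; the robot and the scene stay as the last step left them, time stands still between calls to the robot, and variables do not carry over. Pictures are saved under pics/ and viewed, at most 14 in all, crops included, and the job is handed in when it is done.

Besides the shell and the picture viewer there is one more tool, called after "Emit:" as a command line: name --argument value ..., lists and objects as JSON in quotes. move_arm: Moves the arm, as the interface text tells. Its arguments: {"type":"object","properties":{"rows":{"type":"array"},"force":{"type":"number"}},"required":["rows"]}

```bash
ls; mkdir -p pics; python3 - <<'E'
from plant import robot, optics
import cv2
s=robot.read_state()
print(s)
for n in("side","top"):
    d=optics.get_image(n); cv2.imwrite(f"pics/{n}0.png",d["img"]); print(n,d["K"].tolist(),d["R"].tolist(),d["t"].tolist())
E
```

```text
pics
{'time': 0.0, 'qpos': array([ 1.13653743,  0.4267397 ,  0.07385935,  1.60666623, -0.03414451,
        1.11078386, -0.06711411]), 'dq': array([-1.07548935e-03, -2.11969633e-03, -1.86285333e-03,  4.70173433e-04,
        8.99257952e-05,  4.52942191e-04,  1.99029507e-03]), 'joint_efforts': array([ 5.66525523e-04, -9.49844885e+01,  3.76084730e+00, -4.63516939e+01,
        1.92011555e-02,  1.01341950e-02, -2.93275343e-05]), 'tcp_pos': array([ 0.18955502, -0.64762451,  0.40397941]), 'ee_rot': array([-3.10851986e+00, -4.45485427e-01,  3.96856069e-04]), 'force': array([ 0.11882101, -1.00979174, -1.60245748]), 'ft_torque': array([-0.02591505, -0.02782431, -0.08326707]), 'gripper_force': 0.0, 'width': 0.9982566666275594}
side [[380.56093177035734, 0.0, 324.7588179060066], [0.0, 380.56093177035734, 196.3370582370927], [0.0, 0.0, 1.0]] [[-0.8241625323625649, -0.5661042594039701, -0.016795467674545487], [-0.2295229812161947, 0.360968022979034, -0.9038922986065528], [0.5177599070451038, -0.7410992199910144, -0.42743025721789446]] [0.40575729442386227, 0.15939666216577114, 1.1163394535255948]
top [[482.29664785265004, 0.0, 329.1823713300555], [0.0, 482.29664785265004, 202.53460376378345], [0.0, 0.0, 1.0]] [[-0.4632694729503498, -0.8861149954495513, 0.013476285532255253], [-0.7353751709386489, 0.3758859639624608, -0.5638555666684193], [0.4945753263146655, -0.2711271969674997, -0.8257634586643373]] [0.21557534826790353, 0.4155324429494088, 1.6696890358100132]
```

View pics/top0.png

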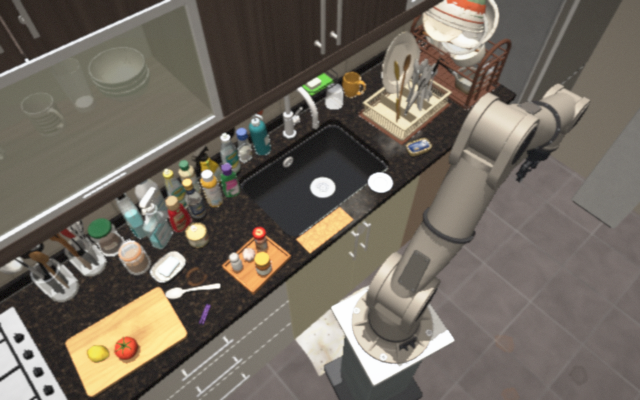

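View pics/side0.png

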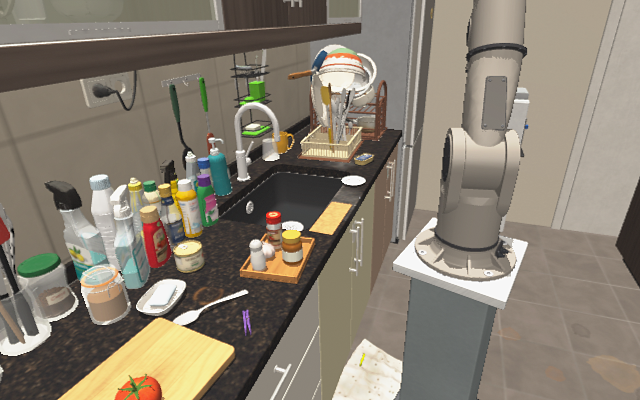

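The top view shows the tray at (257,262), the mat at (326,230), the saucer at (380,183), tin_1 at (197,235) and tin_2 at (419,146). In the side view the tray is at (278,258), the mat at (332,218) and the saucer at (353,181). I'll zoom in on the tray, the mat and the saucer.

```bash
python3 - <<'E'
import cv2
a=cv2.imread("pics/top0.png");b=cv2.imread("pics/side0.png")
z=lambda im,x,y,w,h,k:cv2.resize(im[y:y+h,x:x+w],None,fx=k,fy=k,interpolation=cv2.INTER_CUBIC)
cv2.imwrite("pics/topz.png",z(a,215,160,200,140,4))
cv2.imwrite("pics/sidez.png",z(b,230,165,145,120,5))
E
```

```text
(no output)
```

View pics/topz.png

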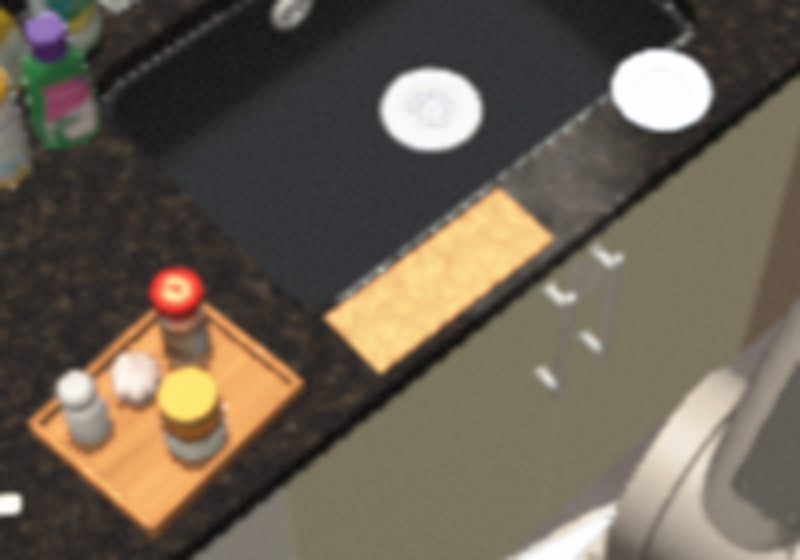

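View pics/sidez.png

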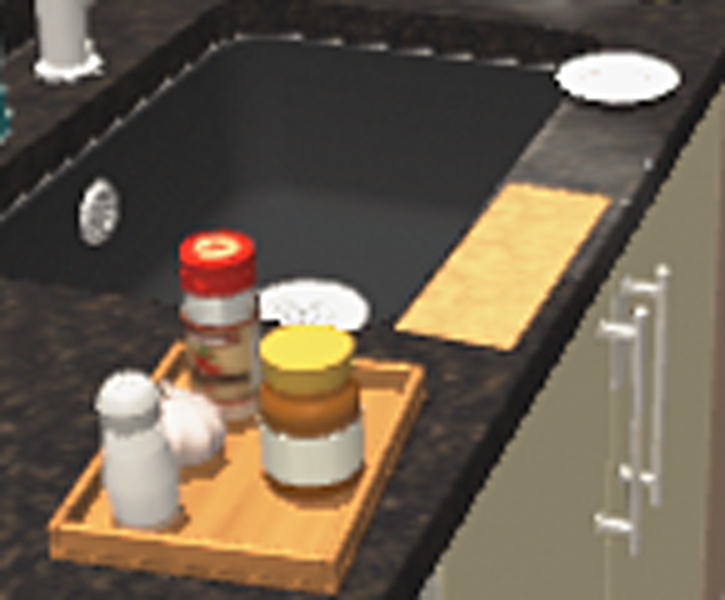

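The zoomed views show the spice jar with its red cap at the right of the tray and the shaker at the left. The honey jar with its yellow lid is at the front, with the garlic between them. Next I'll triangulate clicked points from both views and check them against the known heights and spacings.

```bash
cat > vis.py <<'E'
import numpy as np, cv2
from scipy.optimize import least_squares
C={"side":(380.56093177,324.7588179,196.33705824,[[-0.8241625323625649,-0.5661042594039701,-0.016795467674545487],[-0.2295229812161947,0.360968022979034,-0.9038922986065528],[0.5177599070451038,-0.7410992199910144,-0.42743025721789446]],[0.40575729442386227,0.15939666216577114,1.1163394535255948]),
"top":(482.29664785,329.18237133,202.53460376,[[-0.4632694729503498,-0.8861149954495513,0.013476285532255253],[-0.7353751709386489,0.3758859639624608,-0.5638555666684193],[0.4945753263146655,-0.2711271969674997,-0.8257634586643373]],[0.21557534826790353,0.4155324429494088,1.6696890358100132])}
def proj(n,X):
    f,cx,cy,R,t=C[n]; c=np.atleast_2d(X)@np.array(R).T+t
    return np.c_[f*c[:,0]/c[:,2]+cx,f*c[:,1]/c[:,2]+cy]
Z={"top":(215,160,4),"side":(230,165,5)}
def unz(n,p):
    x,y,k=Z[n]; return (np.atleast_2d(p)+.5)/k-.5+[x,y]
def ray(n,uv,z):   # pixel -> world at height z
    f,cx,cy,R,t=C[n]; R=np.array(R); d=R.T@[(uv[0]-cx)/f,(uv[1]-cy)/f,1]; o=-R.T@t
    return (o+d*(z-o[2])/d[2])
def tri(pt,ps):
    g=lambda X:np.r_[(proj("top",X)-pt)[0],(proj("side",X)-ps)[0]]
    r=least_squares(g,[.6,.2,.05]); return r.x,np.abs(r.fun).max()
E
python3 - <<'E'
from vis import *
pts={"spice .112":((177,288),(218,243)),"honey .091":((189,392),(308,345)),"garlic .026":((134,378),(195,428)),"shaker ~.09":((74,383),(128,385)),"saucer .01":((661,89),(618,77)),"trayR":((303,380),(425,367)),"trayL":((32,422),(52,532)),"trayF":((152,524),(333,572)),
"m1":((325,318),(395,328)),"m2":((382,374),(514,349)),"m3":((553,239),(611,198)),"m4":((502,187),(510,183))}
for k,(a,b) in pts.items():
    X,e=tri(unz("top",a)[0],unz("side",b)[0]); 
    z={"s":float(k.split(".")[1])/(1000 if len(k.split(".")[1])==3 else 100) if "." in k else 0}["s"] if "." in k else (.022 if k[0]=="t" else .004)
    print(k,X.round(4),round(e,2),"top",ray("top",unz("top",a)[0],z)[:2].round(4),"side",ray("side",unz("side",b)[0],z)[:2].round(4))
E
```

```text
spice .112 [0.4799 0.2802 0.112 ] 0.02 top [0.4798 0.2802] side [0.4799 0.2802]
honey .091 [0.3912 0.3089 0.0863] 0.05 top [0.389  0.3095] side [0.3859 0.3148]
garlic .026 [0.4558 0.3399 0.0268] 0.78 top [0.4602 0.3413] side [0.4539 0.3391]
shaker ~.09 [0.4444 0.3958 0.0881] 0.18 top [0.4442 0.3962] side [0.4416 0.3979]
saucer .01 [ 0.5365 -0.275   0.0061] 0.02 top [ 0.5343 -0.2731] side [ 0.5317 -0.267 ]
trayR [0.3914 0.2016 0.0168] 0.06 top [0.389  0.2027] side [0.386  0.2084]
trayL [0.4684 0.44   0.0101] 0.2 top [0.4627 0.4407] side [0.4548 0.4507]
trayF [0.324  0.38   0.0063] 0.59 top [0.3197 0.3821] side [0.3087 0.3957]
m1 [4.516e-01 1.517e-01 3.000e-04] 0.06 top [0.4493 0.1524] side [0.448  0.1567]
m2 [ 0.3732  0.1298 -0.0011] 0.12 top [0.3701 0.1307] side [0.369  0.1367]
m3 [ 4.306e-01 -8.710e-02 -1.000e-04] 0.12 top [ 0.4279 -0.0858] side [ 0.427  -0.0802]
m4 [ 0.5099 -0.0724 -0.0027] 0.19 top [ 0.5051 -0.0703] side [ 0.5033 -0.0612]
```

Triangulated heights come out 0–5 mm below the known values for the objects and 5–16 mm low on the tray corners. The spacings match the stated sizes. I'll run one joint fit that uses the known heights and the 59/59/76 mm layout and allows for small camera errors.

```bash
cat >> vis.py <<'E'
import json, os
from scipy.spatial.transform import Rotation as Rot
def go(*tgt,name=""):
    """print tool-frame shift (cm) and rz (deg) from measured pose to world TCP x,y,z,yaw of tool x (deg), tool down"""
    from plant import robot
    s=robot.read_state(); R=Rot.from_rotvec(s["ee_rot"]); p=s["tcp_pos"]
    print("t",round(s["time"],2),"tcp",p.round(4),"yaw",round(np.degrees(np.arctan2(R.as_matrix()[1,0],R.as_matrix()[0,0])),2),"tilt",(R.as_matrix()[:2,2]).round(4),"w",round(s["width"],3),"F",s["force"].round(1),"q",s["qpos"].round(2))
    for x,y,z,yaw in tgt:
        a=np.radians(yaw); D=np.c_[[np.cos(a),np.sin(a),0],[np.sin(a),-np.cos(a),0],[0,0,-1]]
        print("  txyz cm",(R.inv().apply(np.array([x,y,z])-p)*100).round(2),"rot deg",np.degrees((R.inv()*Rot.from_matrix(D)).as_rotvec()).round(2))
E
python3 - <<'E'
from vis import *
H=lambda y:np.array([[np.cos(y),-np.sin(y)],[np.sin(y),np.cos(y)]])
def model(p):
    T=p[:2];ty=p[2];M=p[3:5];my=p[5];S=p[6:8];O=p[8:16].reshape(4,2) # spice,honey,garlic,shaker
    P={}
    for k,c in {"trayR":(-.08,-.098),"trayL":(.08,.098),"trayF":(-.08,.098)}.items(): P[k]=np.r_[T+H(ty)@c,.022]
    for k,c in {"m1":(.04,.1125),"m2":(-.04,.1125),"m3":(-.04,-.1125),"m4":(.04,-.1125)}.items(): P[k]=np.r_[M+H(my)@c,.004]
    P["S"]=np.r_[S,.009]
    for k,o,h in zip(("sp","ho","ga","sh"),O,(.112,.091,.027,.090)): P[k]=np.r_[o,h]
    return P,O,ty
pts={"sp":((177,288),(218,243)),"ho":((189,392),(308,345)),"ga":((134,380),(195,430)),"sh":((74,383),(128,385)),"S":((661,89),(618,77)),"trayR":((303,380),(425,367)),"trayL":((32,422),(52,532)),"trayF":((152,524),(333,572)),
"m1":((325,318),(395,328)),"m2":((382,374),(514,349)),"m3":((553,239),(611,198)),"m4":((502,187),(510,183))}
ks=list(pts); U={n:unz(n,[pts[k][i] for k in ks]) for i,n in enumerate(("top","side"))}
base={n:C[n] for n in C}
def res(p,det=False):
    P,O,ty=model(p); X=np.array([P[k] for k in ks]); r=[]
    for i,n in enumerate(("top","side")):
        e=p[16+6*i:22+6*i]; f,cx,cy,R,t=base[n]
        C[n]=(f,cx,cy,Rot.from_rotvec(e[:3]).as_matrix()@np.array(R),np.array(t)+e[3:])
        r.append((proj(n,X)-U[n]).ravel()/.5); r.append(e[:3]/.003); r.append(e[3:]/.002)
    rel=(O-O[2])@H(ty); 
    r.append((rel[[0,1,3]]-[[0,-.059],[-.076,0],[0,.059]]).ravel()/.002)
    return np.concatenate(r)
p0=np.r_[.423,.326,.35,.44,.033,.26,.533,-.27,.48,.28,.39,.31,.457,.34,.443,.396,np.zeros(12)]
s=least_squares(res,p0,loss="soft_l1"); p=s.x; P,O,ty=model(p)
print("tray",p[:2].round(4),np.degrees(p[2]).round(1),"mat",p[3:5].round(4),np.degrees(p[5]).round(1),"saucer",p[6:8].round(4))
print(dict(zip(("sp","ho","ga","sh"),O.round(4).tolist()))); print("rel",((O-O[2])@H(ty)).round(4).tolist(), "garlic in tray",((O[2]-p[:2])@H(ty)).round(4))
print("cam",p[16:].round(4)); r=res(p); print("px",(r[:24]*.5).reshape(-1,2).round(1).tolist(),(r[30:54]*.5).reshape(-1,2).round(1).tolist())
json.dump({n:[C[n][0],C[n][1],C[n][2],C[n][3].tolist(),C[n][4].tolist()] for n in C},open("cam.json","w"))
go((.52,-.20,.35,20),(O[1][0],O[1][1],.30,np.degrees(ty)))
E
```

```text
tray [0.4259 0.3244] 21.9 mat [0.4385 0.0337] 14.5 saucer [ 0.5346 -0.2725]
{'sp': [0.4793, 0.2814], 'ho': [0.3882, 0.3108], 'ga': [0.4574, 0.3389], 'sh': [0.4425, 0.3962]}
rel [[-0.0012, -0.0615], [-0.0747, -0.0002], [0.0, 0.0], [0.0075, 0.0587]] garlic in tray [0.0347 0.0017]
cam [-0.0001  0.0006  0.0008  0.0005 -0.0005  0.0001  0.0009 -0.0004 -0.0017
 -0.0002  0.0017 -0.0001]
px [[-0.0, -0.0], [-0.0, 0.1], [1.1, -0.6], [0.4, 0.1], [0.1, 0.0], [0.1, 0.1], [-1.0, 0.0], [-0.2, 1.2], [0.2, -0.1], [-0.4, -0.3], [0.1, -0.1], [-0.9, 0.3]] [[-0.3, 1.1], [0.2, 0.1], [-1.0, -0.2], [0.1, 0.7], [-0.1, 0.1], [0.3, -0.1], [-0.9, -1.1], [0.5, -1.9], [0.4, 0.1], [-0.1, -0.1], [0.3, -0.0], [-0.1, 0.0]]
t 0.1 tcp [ 0.1896 -0.6477  0.404 ] yaw 16.31 tilt [-0.0004  0.0011] w 1.0 F [-0.2  0.2 -0.3] q [ 1.14  0.43  0.07  1.61 -0.03  1.11 -0.07]
  txyz cm [ 44.29 -33.67   5.44] rot deg [-0.07  0.   -3.69]
  txyz cm [ 45.98 -86.4   10.5 ] rot deg [-0.07  0.   -5.57]
```

Fit residuals are mostly under 1 px, with a worst case of 1.9 px, so it's good enough to approach. I'm moving to the honey jar by way of a point over the saucer side.

Emit:
move_arm --rows '[{"tx": 44.3, "ty": -33.7, "tz": 5.4, "rz": -4}, {"tx": 44.3, "ty": -33.7, "tz": 5.4, "rz": -4}, {"tx": 44.3, "ty": -33.7, "tz": 5.4, "rz": -4}, {"tx": 44.3, "ty": -33.7, "tz": 5.4, "rz": -4}, {"tx": 44.3, "ty": -33.7, "tz": 5.4, "rz": -4}, {"tx": 44.3, "ty": -33.7, "tz": 5.4, "rz": -4}, {"tx": 44.3, "ty": -33.7, "tz": 5.4, "rz": -4}, {"tx": 44.3, "ty": -33.7, "tz": 5.4, "rz": -4}]'

```text
$.rows[0]: bad value
```

```bash
python3 - <<'E'
from vis import *
go((.52,-.20,.35,20),(.42,.28,.30,21))
E
```

```text
t 0.1 tcp [ 0.1896 -0.6477  0.404 ] yaw 16.31 tilt [-0.0004  0.0011] w 1.0 F [-0.2  0.2 -0.3] q [ 1.14  0.43  0.07  1.61 -0.03  1.11 -0.07]
  txyz cm [ 44.29 -33.67   5.44] rot deg [-0.07  0.   -3.69]
  txyz cm [ 48.17 -82.55  10.5 ] rot deg [-0.07  0.   -4.69]
```

Emit:
move_arm --rows '[{"rx": 0, "ry": 0, "rz": -0.5, "tx": 4.0, "ty": -3.0, "tz": 0.5, "fingers": 8.5}]'

```text
time: 0.2
tcp_pos: [0.2153, -0.6109, 0.3994]
ee_rot: [3.108, 0.448, -0.004]
force: [1.4, -0.7, 0.5]
width: 0.994
gripper_force: 0.0
```

Emit:
move_arm --rows '[{"rx": 0, "ry": 0, "rz": -3.5, "tx": 40.3, "ty": -30.7, "tz": 4.9, "fingers": 8.5}, {"rx": 0, "ry": 0, "rz": -3.5, "tx": 40.3, "ty": -30.7, "tz": 4.9, "fingers": 8.5}, {"rx": 0, "ry": 0, "rz": -3.5, "tx": 40.3, "ty": -30.7, "tz": 4.9, "fingers": 8.5}, {"rx": 0, "ry": 0, "rz": -3.5, "tx": 40.3, "ty": -30.7, "tz": 4.9, "fingers": 8.5}, {"rx": 0, "ry": 0, "rz": -3.5, "tx": 40.3, "ty": -30.7, "tz": 4.9, "fingers": 8.5}, {"rx": 0, "ry": 0, "rz": -3.5, "tx": 40.3, "ty": -30.7, "tz": 4.9, "fingers": 8.5}, {"rx": 0, "ry": 0, "rz": -3.5, "tx": 40.3, "ty": -30.7, "tz": 4.9, "fingers": 8.5}, {"rx": 0, "ry": 0, "rz": -3.5, "tx": 40.3, "ty": -30.7, "tz": 4.9, "fingers": 8.5}]'

```text
time: 1.0
tcp_pos: [0.4535, -0.2836, 0.3611]
ee_rot: [3.092, 0.554, 0.0]
force: [1.9, -0.6, 0.5]
width: 0.994
gripper_force: 0.0
```

```bash
python3 - <<'E'
from vis import *
go((.52,-.20,.35,20),(.47,.20,.30,21),(.388,.311,.30,21))
E
```

```text
t 1.0 tcp [ 0.4535 -0.2836  0.3611] yaw 20.31 tilt [ 0.     -0.0001] w 0.994 F [ 1.9 -0.6  0.5] q [ 0.57  0.25 -0.15  1.96  0.05  0.94 -0.82]
  txyz cm [ 9.14 -5.53  1.11] rot deg [0.   0.   0.31]
  txyz cm [ 18.33 -44.78   6.11] rot deg [ 0.    0.   -0.69]
  txyz cm [ 14.49 -58.04   6.1 ] rot deg [ 0.    0.   -0.69]
```

Emit:
move_arm --rows '[{"rx": 0, "ry": 0, "rz": -0.7, "tx": 18.3, "ty": -44.8, "tz": 6.0, "fingers": 8.5}, {"rx": 0, "ry": 0, "rz": -0.7, "tx": 18.3, "ty": -44.8, "tz": 6.0, "fingers": 8.5}, {"rx": 0, "ry": 0, "rz": -0.7, "tx": 18.3, "ty": -44.8, "tz": 6.0, "fingers": 8.5}, {"rx": 0, "ry": 0, "rz": -0.7, "tx": 18.3, "ty": -44.8, "tz": 6.0, "fingers": 8.5}, {"rx": 0, "ry": 0, "rz": -0.7, "tx": 18.3, "ty": -44.8, "tz": 6.0, "fingers": 8.5}, {"rx": 0, "ry": 0, "rz": -0.7, "tx": 18.3, "ty": -44.8, "tz": 6.0, "fingers": 8.5}, {"rx": 0, "ry": 0, "rz": -0.7, "tx": 18.3, "ty": -44.8, "tz": 6.0, "fingers": 8.5}, {"rx": 0, "ry": 0, "rz": -0.7, "tx": 18.3, "ty": -44.8, "tz": 6.0, "fingers": 8.5}]'

```text
time: 1.8
tcp_pos: [0.4656, 0.1132, 0.3119]
ee_rot: [3.089, 0.572, 0.0]
force: [1.8, -0.7, -0.1]
width: 1.0
gripper_force: 0.0
```

```bash
python3 - <<'E'
from vis import *
go((.388,.311,.30,21),(.388,.311,.26,21))
E
```

```text
t 1.8 tcp [0.4656 0.1132 0.3119] yaw 21.0 tilt [0.0003 0.    ] w 1.0 F [ 1.8 -0.7 -0.1] q [-0.01  0.25 -0.41  2.1   0.14  0.81 -1.71]
  txyz cm [ -0.16 -21.25   1.19] rot deg [ 0.01 -0.01 -0.  ]
  txyz cm [ -0.16 -21.25   5.19] rot deg [ 0.01 -0.01 -0.  ]
```

Emit:
move_arm --rows '[{"rx": 0, "ry": 0, "rz": 0, "tx": -0.2, "ty": -21.2, "tz": 1.2, "fingers": 8.5}, {"rx": 0, "ry": 0, "rz": 0, "tx": -0.2, "ty": -21.2, "tz": 1.2, "fingers": 8.5}, {"rx": 0, "ry": 0, "rz": 0, "tx": -0.2, "ty": -21.2, "tz": 1.2, "fingers": 8.5}, {"rx": 0, "ry": 0, "rz": 0, "tx": -0.2, "ty": -21.2, "tz": 1.2, "fingers": 8.5}, {"rx": 0, "ry": 0, "rz": 0, "tx": -0.2, "ty": -21.2, "tz": 1.2, "fingers": 8.5}, {"rx": 0, "ry": 0, "rz": 0, "tx": -0.2, "ty": -21.2, "tz": 1.2, "fingers": 8.5}]'

```text
time: 2.4
tcp_pos: [0.387, 0.3104, 0.2998]
ee_rot: [-3.087, -0.579, 0.001]
force: [0.1, -0.8, 0.5]
width: 0.997
gripper_force: 0.0
```

```bash
python3 - <<'E'
from vis import *
from plant import optics
go((.388,.311,.20,21))
k=4; im=[]
# predicted fingertips (open) and grasp point, from uncorrected and corrected cams
from plant import robot
s=robot.read_state();R=Rot.from_rotvec(s["ee_rot"]).as_matrix();p=s["tcp_pos"]
for n,(x,y) in {"top":(200,200),"side":(215,120)}.items():
    d=optics.get_image(n)["img"]; c=cv2.resize(d[y:y+150,x:x+100 if 0 else x+95],None,fx=k,fy=k,interpolation=cv2.INTER_CUBIC)
    for h in(-.0425,.0425):
        u=(proj(n,p+R@[0,h,.160])[0]+.5-[x,y])*k; cv2.drawMarker(c,tuple(int(v) for v in u),(255,0,255),cv2.MARKER_CROSS,10,1); print(n,u.round(0))
    im.append(c)
cv2.imwrite("pics/h1.png",np.hstack(im))
E
```

```text
t 2.4 tcp [0.387  0.3104 0.2998] yaw 21.24 tilt [-0.0007  0.0005] w 0.997 F [ 0.1 -0.8  0.5] q [-0.37  0.31 -0.51  2.07  0.21  0.81 -2.2 ]
  txyz cm [ 0.12 -0.02  9.98] rot deg [-0.04  0.03  0.24]
top [208. 241.]
top [279. 176.]
side [286. 421.]
side [325. 362.]
```

View pics/h1.png

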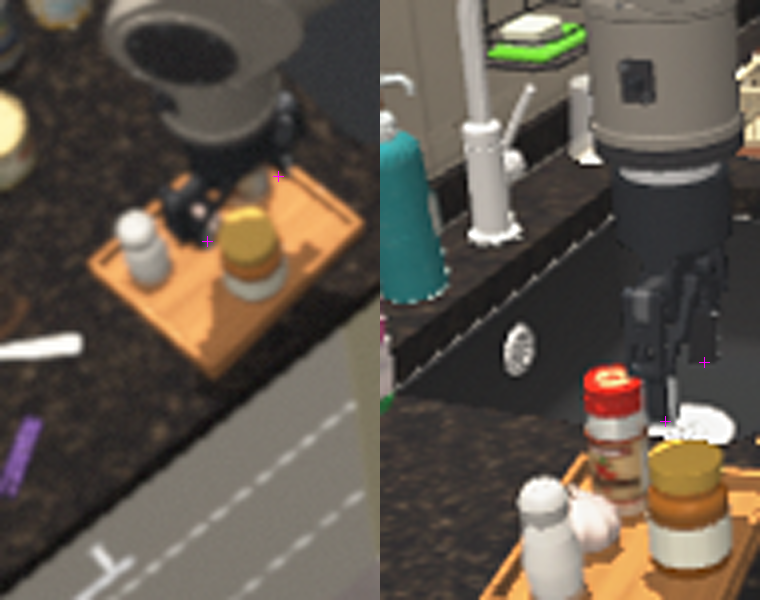

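The predicted fingertip marks line up with the fingers in both views: the tips are near (200,238) and (283,172) in the top crop, and (657,420) and (707,358) in the side crop. Calibration therefore agrees with the robot to a few mm. I'm descending on the honey jar and gripping it.

Emit:
move_arm --rows '[{"rx": 0, "ry": 0, "rz": 0, "tx": 0.1, "ty": 0, "tz": 4.0, "fingers": 8.5}, {"rx": 0, "ry": 0, "rz": 0, "tx": 0.1, "ty": 0, "tz": 7.0, "fingers": 8.5}, {"rx": 0, "ry": 0, "rz": 0, "tx": 0.1, "ty": 0, "tz": 10.0, "fingers": 8.5}, {"rx": 0, "ry": 0, "rz": 0, "tx": 0.1, "ty": 0, "tz": 10.0, "fingers": 8.5}]'

```text
time: 2.9
tcp_pos: [0.389, 0.3064, 0.1973]
ee_rot: [3.087, 0.569, -0.007]
force: [-0.4, 0.5, 0.9]
width: 0.994
gripper_force: 0.0
```

Emit:
move_arm --rows '[{"rx": 0, "ry": 0, "rz": 0, "tx": 0, "ty": 0, "tz": 0, "fingers": 7.0}, {"rx": 0, "ry": 0, "rz": 0, "tx": 0, "ty": 0, "tz": 0, "fingers": 6.2}, {"rx": 0, "ry": 0, "rz": 0, "tx": 0, "ty": 0, "tz": 0, "fingers": 6.0}, {"rx": 0, "ry": 0, "rz": 0, "tx": 0, "ty": 0, "tz": 0, "fingers": 5.8}, {"rx": 0, "ry": 0, "rz": 0, "tx": 0, "ty": 0, "tz": 0, "fingers": 5.4}, {"rx": 0, "ry": 0, "rz": 0, "tx": 0, "ty": 0, "tz": 0, "fingers": 5.0}, {"rx": 0, "ry": 0, "rz": 0, "tx": 0, "ty": 0, "tz": 0, "fingers": 5.0}, {"rx": 0, "ry": 0, "rz": 0, "tx": 0, "ty": 0, "tz": 0, "fingers": 5.0}]' --force 40

```text
time: 3.7
tcp_pos: [0.3896, 0.3096, 0.202]
ee_rot: [-3.087, -0.573, -0.005]
force: [-4.4, 0.2, 20.9]
width: 0.667
gripper_force: 37.1
```

```bash
python3 - <<'E'
from vis import *
M=np.array([.4385,.0337]);a=np.radians(14.5)
f=lambda x,y:M+[x*np.cos(a)-y*np.sin(a),x*np.sin(a)+y*np.cos(a)]
P=f(.008,.072); print(P,f(.008,0),f(.008,-.072))
go((*P,.32,21),(*P,.201,21))
E
```

```text
[0.42821782 0.10540967] [0.44624518 0.03570304] [ 0.46427254 -0.03400359]
t 3.7 tcp [0.3896 0.3096 0.202 ] yaw 21.01 tilt [0.0027 0.0021] w 0.667 F [-4.4  0.2 20.9] q [-0.43  0.47 -0.44  2.13  0.34  0.61 -2.32]
  txyz cm [ -3.68  20.44 -11.83] rot deg [-0.06 -0.19  0.01]
  txyz cm [-3.71 20.45  0.07] rot deg [-0.06 -0.19  0.01]
```

Honey is gripped: width 0.667 is about 57 mm. I'm lifting it and carrying it to the left part of the mat.

Emit:
move_arm --rows '[{"rx": 0, "ry": 0, "rz": 0, "tx": 0, "ty": 0, "tz": -1, "fingers": 5.0}, {"rx": 0, "ry": 0, "rz": 0, "tx": 0, "ty": 0, "tz": -3, "fingers": 5.0}, {"rx": 0, "ry": 0, "rz": 0, "tx": 0, "ty": 0, "tz": -6, "fingers": 5.0}, {"rx": 0, "ry": 0, "rz": 0, "tx": -0.5, "ty": 3, "tz": -8, "fingers": 5.0}, {"rx": 0, "ry": 0, "rz": 0, "tx": -1.2, "ty": 7, "tz": -8, "fingers": 5.0}, {"rx": 0, "ry": 0, "rz": 0, "tx": -1.9, "ty": 11, "tz": -8, "fingers": 5.0}, {"rx": 0, "ry": 0, "rz": 0, "tx": -2.7, "ty": 15, "tz": -8, "fingers": 5.0}, {"rx": 0, "ry": 0, "rz": 0, "tx": -3.6, "ty": 19, "tz": -8, "fingers": 5.0}]' --force 50

```text
time: 4.5
tcp_pos: [0.4235, 0.1167, 0.2809]
ee_rot: [3.089, 0.573, 0.001]
force: [0.9, 0.1, -2.8]
width: 0.667
gripper_force: 53.8
```

```bash
python3 - <<'E'
from vis import *
go((.428,.1055,.2005,21))
E
```

```text
t 4.5 tcp [0.4235 0.1167 0.2809] yaw 21.0 tilt [ 0.0009 -0.0001] w 0.667 F [ 0.9  0.1 -2.8] q [-0.01  0.24 -0.45  2.21  0.16  0.72 -1.78]
  txyz cm [0.01 1.21 8.04] rot deg [ 0.02 -0.05  0.  ]
```

Emit:
move_arm --rows '[{"rx": 0, "ry": 0, "rz": 0, "tx": 0, "ty": 1.2, "tz": 2, "fingers": 5.0}, {"rx": 0, "ry": 0, "rz": 0, "tx": 0, "ty": 1.2, "tz": 5, "fingers": 5.0}, {"rx": 0, "ry": 0, "rz": 0, "tx": 0, "ty": 1.2, "tz": 7, "fingers": 5.0}, {"rx": 0, "ry": 0, "rz": 0, "tx": 0, "ty": 1.2, "tz": 7.6, "fingers": 5.0}, {"rx": 0, "ry": 0, "rz": 0, "tx": 0, "ty": 1.2, "tz": 7.8, "fingers": 5.0}, {"rx": 0, "ry": 0, "rz": 0, "tx": 0, "ty": 1.2, "tz": 7.9, "fingers": 5.0}, {"rx": 0, "ry": 0, "rz": 0, "tx": 0, "ty": 1.2, "tz": 7.9, "fingers": 5.0}]'

```text
time: 5.2
tcp_pos: [0.4282, 0.1076, 0.2019]
ee_rot: [-3.089, -0.573, -0.002]
force: [-0.5, 0.1, -2.8]
width: 0.663
gripper_force: 53.9
```

```bash
python3 - <<'E'
from vis import *
go((.428,.1055,.2005,21))
E
```

```text
t 5.2 tcp [0.4282 0.1076 0.2019] yaw 21.02 tilt [0.0014 0.0003] w 0.663 F [-0.5  0.1 -2.8] q [-0.06  0.39 -0.38  2.25  0.28  0.54 -1.86]
  txyz cm [-0.09  0.19  0.14] rot deg [ 0.01 -0.08  0.02]
```

Emit:
move_arm --rows '[{"rx": 0, "ry": 0, "rz": 0, "tx": 0, "ty": 0, "tz": 0.1, "fingers": 5.0}, {"rx": 0, "ry": 0, "rz": 0, "tx": 0, "ty": 0, "tz": 0.15, "fingers": 5.0}, {"rx": 0, "ry": 0, "rz": 0, "tx": 0, "ty": 0, "tz": 0.15, "fingers": 5.0}]'

```text
time: 5.5
tcp_pos: [0.4281, 0.1075, 0.2003]
ee_rot: [3.089, 0.573, 0.002]
force: [-1.7, -1.1, 11.7]
width: 0.661
gripper_force: 55.2
```

Emit:
move_arm --rows '[{"rx": 0, "ry": 0, "rz": 0, "tx": 0, "ty": 0, "tz": 0.1, "fingers": 6.0}, {"rx": 0, "ry": 0, "rz": 0, "tx": 0, "ty": 0, "tz": 0.0, "fingers": 7.0}, {"rx": 0, "ry": 0, "rz": 0, "tx": 0, "ty": 0, "tz": 0, "fingers": 8.5}, {"rx": 0, "ry": 0, "rz": 0, "tx": 0, "ty": 0, "tz": 0, "fingers": 8.5}, {"rx": 0, "ry": 0, "rz": 0, "tx": 0, "ty": 0, "tz": -3, "fingers": 8.5}, {"rx": 0, "ry": 0, "rz": 0, "tx": 0, "ty": 0, "tz": -7, "fingers": 8.5}, {"rx": 0, "ry": 0, "rz": 8, "tx": 0, "ty": 0, "tz": -11, "fingers": 8.5}]'

```text
time: 6.2
tcp_pos: [0.4275, 0.1074, 0.3106]
ee_rot: [-3.121, -0.356, 0.003]
force: [0.8, 0.4, -0.3]
width: 0.994
gripper_force: 0.0
```

```bash
python3 - <<'E'
from vis import *
go((.4793,.2814,.31,-69),(.4793,.2814,.225,-69))
E
```

```text
t 6.2 tcp [0.4275 0.1074 0.3106] yaw 13.03 tilt [-0.0017  0.0003] w 0.994 F [ 0.8  0.4 -0.3] q [ 0.01  0.19 -0.44  2.18  0.12  0.79 -1.85]
  txyz cm [  8.97 -15.78   0.05] rot deg [3.000e-02 1.000e-01 8.203e+01]
  txyz cm [  8.98 -15.78   8.55] rot deg [3.000e-02 1.000e-01 8.203e+01]
```

Emit:
move_arm --rows '[{"rx": 0, "ry": 0, "rz": 8, "tx": 2, "ty": -3, "tz": 0, "fingers": 8.5}, {"rx": 0, "ry": 0, "rz": 16, "tx": 4, "ty": -7, "tz": 0, "fingers": 8.5}, {"rx": 0, "ry": 0, "rz": 24, "tx": 6.5, "ty": -11, "tz": 0, "fingers": 8.5}, {"rx": 0, "ry": 0, "rz": 32, "tx": 9.0, "ty": -15.8, "tz": 0, "fingers": 8.5}, {"rx": 0, "ry": 0, "rz": 40, "tx": 9.0, "ty": -15.8, "tz": 0, "fingers": 8.5}, {"rx": 0, "ry": 0, "rz": 48, "tx": 9.0, "ty": -15.8, "tz": 0, "fingers": 8.5}, {"rx": 0, "ry": 0, "rz": 56, "tx": 9.0, "ty": -15.8, "tz": 0, "fingers": 8.5}, {"rx": 0, "ry": 0, "rz": 64, "tx": 9.0, "ty": -15.8, "tz": 0, "fingers": 8.5}]'

```text
time: 7.0
tcp_pos: [0.4798, 0.2804, 0.3053]
ee_rot: [2.979, -0.957, -0.016]
force: [-0.0, 0.4, -0.7]
width: 0.996
gripper_force: 0.0
```

Emit:
move_arm --rows '[{"rx": 0, "ry": 0, "rz": 8, "tx": 0, "ty": 0, "tz": 0, "fingers": 8.5}, {"rx": 0, "ry": 0, "rz": 16, "tx": 0, "ty": 0, "tz": 0, "fingers": 8.5}, {"rx": 0, "ry": 0, "rz": 18, "tx": 0, "ty": 0, "tz": 0, "fingers": 8.5}, {"rx": 0, "ry": 0, "rz": 18, "tx": 0, "ty": 0, "tz": 0, "fingers": 8.5}]'

```text
time: 7.4
tcp_pos: [0.4794, 0.2809, 0.3053]
ee_rot: [2.791, -1.41, -0.011]
force: [0.4, 0.2, -0.5]
width: 0.996
gripper_force: 0.0
```

```bash
python3 - <<'E'
from vis import *
from plant import optics,robot
go((.4793,.2814,.31,-69),(.4793,.2814,.227,-69))
s=robot.read_state();R=Rot.from_rotvec(s["ee_rot"]).as_matrix();p=s["tcp_pos"]
k=5; im=[]
for n,(x,y) in {"top":(215,200),"side":(240,165)}.items():
    d=optics.get_image(n)["img"]; cv2.imwrite(f"pics/{n}_sp.png",d)
    c=cv2.resize(d[y:y+115,x:x+(75 if n=="top" else 80)],None,fx=k,fy=k,interpolation=cv2.INTER_CUBIC)
    for h in(-.0425,.0425):
        u=(proj(n,p+R@[0,h,.160])[0]+.5-[x,y])*k; cv2.drawMarker(c,tuple(int(v) for v in u),(255,0,255),cv2.MARKER_CROSS,10,1)
    # predicted cap top circle and shaker axis points
    for X,r,z in ((.4793,.0225,.112),) if 0 else ((( .4793,.2814),.0225,.112),((.4425,.3962),.017,.081),((.4425,.3962),.022,.006),((.4574,.3389),.0245,.026)):
        th=np.linspace(0,2*np.pi,24); q=(proj(n,np.c_[X[0]+r*np.cos(th),X[1]+r*np.sin(th),0*th+z])+.5-[x,y])*k
        for a in q.astype(int): cv2.circle(c,tuple(map(int,a)),1,(0,255,0),-1)
    im.append(c)
cv2.imwrite("pics/s1.png",np.hstack(im))
E
```

```text
t 7.4 tcp [0.4794 0.2809 0.3053] yaw -53.62 tilt [-0.013  -0.0096] w 0.996 F [ 0.4  0.2 -0.5] q [-1.29  0.47  0.84  2.   -0.45  0.88 -2.72]
  txyz cm [-0.05 -0.01 -0.47] rot deg [ 0.92 -0.12 15.38]
  txyz cm [-0.05 -0.15  7.83] rot deg [ 0.92 -0.12 15.38]
```

View pics/s1.png

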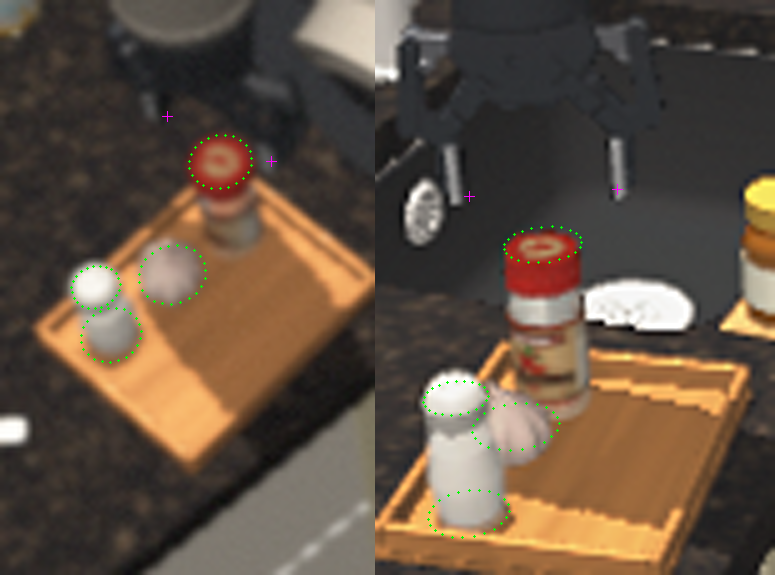

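At (221,163) and (543,245) the fitted circles sit right on the spice cap, and they also match the shaker and garlic. Joint 7 has hit its limit because I turned the wrong way, so I'll unwind to yaw 111° by turning the other way.

Emit:
move_arm --rows '[{"rx": 0, "ry": 0, "rz": -8.5, "tx": 0, "ty": 0, "tz": -0.5, "fingers": 8.5}, {"rx": 0, "ry": 0, "rz": -17, "tx": 0, "ty": 0, "tz": -0.5, "fingers": 8.5}, {"rx": 0, "ry": 0, "rz": -25.5, "tx": 0, "ty": 0, "tz": -0.5, "fingers": 8.5}, {"rx": 0, "ry": 0, "rz": -34, "tx": 0, "ty": 0, "tz": -0.5, "fingers": 8.5}, {"rx": 0, "ry": 0, "rz": -42.5, "tx": 0, "ty": 0, "tz": -0.5, "fingers": 8.5}, {"rx": 0, "ry": 0, "rz": -51, "tx": 0, "ty": 0, "tz": -0.5, "fingers": 8.5}, {"rx": 0, "ry": 0, "rz": -59.5, "tx": 0, "ty": 0, "tz": -0.5, "fingers": 8.5}, {"rx": 0, "ry": 0, "rz": -67, "tx": 0, "ty": 0, "tz": -0.5, "fingers": 8.5}]'

```text
time: 8.3
tcp_pos: [0.48, 0.2801, 0.3105]
ee_rot: [3.111, 0.382, -0.023]
force: [-0.0, -0.0, 0.8]
width: 0.994
gripper_force: 0.0
```

```bash
python3 - <<'E'
from vis import *
go((.4793,.2814,.31,70),(.4793,.2814,.31,111))
E
```

```text
t 8.3 tcp [0.48   0.2801 0.3105] yaw 13.98 tilt [-0.0135 -0.0084] w 0.994 F [-0.  -0.   0.8] q [-1.07  0.38  0.53  1.98 -0.25  0.86 -1.73]
  txyz cm [-0.04 -0.15  0.05] rot deg [ -0.16   0.93 -56.02]
  txyz cm [-0.04 -0.15  0.05] rot deg [ -0.52   0.89 -97.02]
```

Emit:
move_arm --rows '[{"rx": 0, "ry": 0.1, "rz": -8, "tx": 0, "ty": -0.1, "tz": 0, "fingers": 8.5}, {"rx": 0, "ry": 0.2, "rz": -16, "tx": 0, "ty": -0.1, "tz": 0, "fingers": 8.5}, {"rx": 0, "ry": 0.4, "rz": -24, "tx": 0, "ty": -0.1, "tz": 0, "fingers": 8.5}, {"rx": -0.1, "ry": 0.5, "rz": -32, "tx": 0, "ty": -0.1, "tz": 0, "fingers": 8.5}, {"rx": -0.1, "ry": 0.6, "rz": -40, "tx": 0, "ty": -0.1, "tz": 0, "fingers": 8.5}, {"rx": -0.1, "ry": 0.8, "rz": -48, "tx": 0, "ty": -0.1, "tz": 0, "fingers": 8.5}, {"rx": -0.2, "ry": 0.9, "rz": -56, "tx": 0, "ty": -0.1, "tz": 0, "fingers": 8.5}, {"rx": -0.2, "ry": 0.9, "rz": -64, "tx": 0, "ty": -0.1, "tz": 0, "fingers": 8.5}]'

```text
time: 9.1
tcp_pos: [0.4797, 0.2811, 0.3106]
ee_rot: [-2.442, -1.976, 0.0]
force: [-0.4, -0.2, 0.1]
width: 0.995
gripper_force: 0.0
```

```bash
python3 - <<'E'
from vis import *
go((.4793,.2814,.31,111))
E
```

```text
t 9.1 tcp [0.4797 0.2811 0.3106] yaw 77.96 tilt [-0.0001 -0.    ] w 0.995 F [-0.4 -0.2  0.1] q [-0.87  0.35  0.27  1.98 -0.12  0.83 -0.74]
  txyz cm [ 0.02 -0.05  0.06] rot deg [-1.000e-02  0.000e+00 -3.304e+01]
```

Emit:
move_arm --rows '[{"rx": 0, "ry": 0, "rz": -8, "tx": 0, "ty": -0.05, "tz": 0, "fingers": 8.5}, {"rx": 0, "ry": 0, "rz": -16, "tx": 0, "ty": -0.05, "tz": 0, "fingers": 8.5}, {"rx": 0, "ry": 0, "rz": -24, "tx": 0, "ty": -0.05, "tz": 0, "fingers": 8.5}, {"rx": 0, "ry": 0, "rz": -32, "tx": 0, "ty": -0.05, "tz": 0, "fingers": 8.5}, {"rx": 0, "ry": 0, "rz": -33, "tx": 0, "ty": -0.05, "tz": 0, "fingers": 8.5}, {"rx": 0, "ry": 0, "rz": -33, "tx": 0, "ty": -0.05, "tz": 0, "fingers": 8.5}]'

```text
time: 9.7
tcp_pos: [0.4794, 0.281, 0.3105]
ee_rot: [-1.793, -2.579, 0.001]
force: [-0.2, 0.2, 0.1]
width: 0.994
gripper_force: 0.0
```

```bash
python3 - <<'E'
from vis import *
from plant import optics,robot
go((.4793,.2814,.227,111))
s=robot.read_state();R=Rot.from_rotvec(s["ee_rot"]).as_matrix();p=s["tcp_pos"]
k=6; im=[]
for n,(x,y) in {"top":(230,195),"side":(240,165)}.items():
    d=optics.get_image(n)["img"]; cv2.imwrite(f"pics/{n}_sp2.png",d)
    c=cv2.resize(d[y:y+60,x:x+60],None,fx=k,fy=k,interpolation=cv2.INTER_CUBIC)
    for h in(-.0425,.0425):
        for w in (-.011,.011):
            u=(proj(n,p+R@[w,h,.165])[0]+.5-[x,y])*k; cv2.drawMarker(c,tuple(int(v) for v in u),(255,0,255),cv2.MARKER_CROSS,10,1)
    im.append(c)
cv2.imwrite("pics/s2.png",np.hstack(im))
E
```

```text
t 9.7 tcp [0.4794 0.281  0.3105] yaw 110.38 tilt [-0.0005 -0.0001] w 0.994 F [-0.2  0.2  0.1] q [-0.77  0.34  0.15  1.97 -0.07  0.83 -0.23]
  txyz cm [0.04 0.01 8.35] rot deg [-0.03 -0.   -0.62]
```

View pics/s2.png

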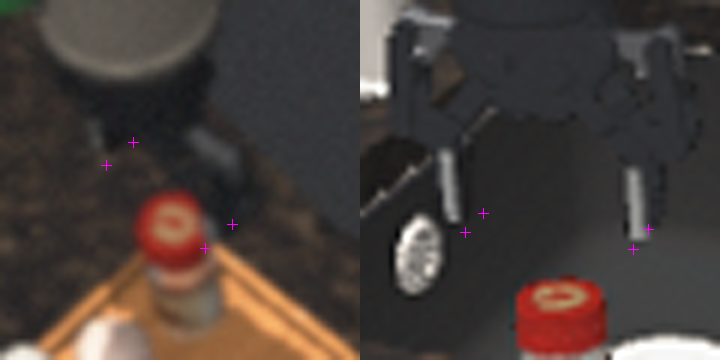

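In the side crop the inner edges of the finger pads, at x≈460 and 629, are within 1 px of the predicted 465 and 633. The gripper is therefore centred over the cap to about 2 mm, and I'm descending to grip the spice jar.

Emit:
move_arm --rows '[{"rx": 0, "ry": 0, "rz": -0.6, "tx": 0, "ty": -0.05, "tz": 3.0, "fingers": 8.5}, {"rx": 0, "ry": 0, "rz": -0.6, "tx": 0, "ty": -0.05, "tz": 6.5, "fingers": 8.5}, {"rx": 0, "ry": 0, "rz": -0.6, "tx": 0, "ty": -0.05, "tz": 8.4, "fingers": 8.5}, {"rx": 0, "ry": 0, "rz": -0.6, "tx": 0, "ty": -0.05, "tz": 8.4, "fingers": 7.0}, {"rx": 0, "ry": 0, "rz": -0.6, "tx": 0, "ty": -0.05, "tz": 8.4, "fingers": 6.0}, {"rx": 0, "ry": 0, "rz": -0.6, "tx": 0, "ty": -0.05, "tz": 8.4, "fingers": 5.0}, {"rx": 0, "ry": 0, "rz": -0.6, "tx": 0, "ty": -0.05, "tz": 8.4, "fingers": 4.5}]' --force 30

```text
time: 10.5
tcp_pos: [0.479, 0.2814, 0.2274]
ee_rot: [1.777, 2.591, 0.001]
force: [-1.0, -0.7, 1.7]
width: 0.528
gripper_force: 0.2
```

Emit:
move_arm --rows '[{"rx": 0, "ry": 0, "rz": 0, "tx": 0, "ty": 0, "tz": 0, "fingers": 4.2}, {"rx": 0, "ry": 0, "rz": 0, "tx": 0, "ty": 0, "tz": 0, "fingers": 3.8}, {"rx": 0, "ry": 0, "rz": 0, "tx": 0, "ty": 0, "tz": 0, "fingers": 3.6}, {"rx": 0, "ry": 0, "rz": 0, "tx": 0, "ty": 0, "tz": 0, "fingers": 3.6}]'

```text
time: 10.9
tcp_pos: [0.4788, 0.2813, 0.2276]
ee_rot: [-1.776, -2.591, -0.0]
force: [-4.8, -3.2, 12.1]
width: 0.506
gripper_force: 23.5
```

```bash
python3 - <<'E'
from vis import *
go((.4465,.0357,.30,105),(.4465,.0357,.30,90))
E
```

```text
t 10.9 tcp [0.4788 0.2813 0.2276] yaw 111.12 tilt [-0.0003  0.0002] w 0.506 F [-4.8 -3.2 12.1] q [-0.75  0.46  0.13  2.02 -0.1   0.66 -0.19]
  txyz cm [-21.74 -11.86  -7.25] rot deg [-0.01 -0.02  6.12]
  txyz cm [-21.74 -11.86  -7.25] rot deg [-1.000e-02 -2.000e-02  2.112e+01]
```

Spice is gripped at about 43 mm. I'm lifting it above the honey jar's height and carrying it to the middle of the mat.

Emit:
move_arm --rows '[{"rx": 0, "ry": 0, "rz": 0, "tx": 0, "ty": 0, "tz": -1, "fingers": 3.6}, {"rx": 0, "ry": 0, "rz": 0, "tx": 0, "ty": 0, "tz": -4, "fingers": 3.6}, {"rx": 0, "ry": 0, "rz": 0, "tx": 0, "ty": 0, "tz": -8, "fingers": 3.6}, {"rx": 0, "ry": 0, "rz": 1, "tx": -3, "ty": -1.6, "tz": -11, "fingers": 3.6}, {"rx": 0, "ry": 0, "rz": 2, "tx": -6.5, "ty": -3.5, "tz": -11, "fingers": 3.6}, {"rx": 0, "ry": 0, "rz": 3, "tx": -10.5, "ty": -5.7, "tz": -11, "fingers": 3.6}, {"rx": 0, "ry": 0, "rz": 4, "tx": -14.5, "ty": -8, "tz": -11, "fingers": 3.6}, {"rx": 0, "ry": 0, "rz": 6, "tx": -18.5, "ty": -10, "tz": -11, "fingers": 3.6}]' --force 35

```text
time: 11.7
tcp_pos: [0.4515, 0.0708, 0.3374]
ee_rot: [-1.91, -2.494, -0.001]
force: [2.1, -0.0, -0.6]
width: 0.503
gripper_force: 30.9
```

```bash
python3 - <<'E'
from vis import *
go((.4465,.0357,.2265,105))
E
```

```text
t 11.7 tcp [0.4515 0.0708 0.3374] yaw 105.09 tilt [0.0002 0.0003] w 0.503 F [ 2.1 -0.  -0.6] q [-0.55  0.15  0.28  2.16 -0.06  0.84  0.03]
  txyz cm [-3.27 -1.4  11.09] rot deg [ 0.02 -0.01  0.09]
```

Emit:
move_arm --rows '[{"rx": 0, "ry": 0, "rz": 0, "tx": -3.1, "ty": -1.3, "tz": 0, "fingers": 3.6}, {"rx": 0, "ry": 0, "rz": 0, "tx": -3.1, "ty": -1.3, "tz": 3, "fingers": 3.6}, {"rx": 0, "ry": 0, "rz": 0, "tx": -3.1, "ty": -1.3, "tz": 7, "fingers": 3.6}, {"rx": 0, "ry": 0, "rz": 0, "tx": -3.1, "ty": -1.3, "tz": 10, "fingers": 3.6}, {"rx": 0, "ry": 0, "rz": 0, "tx": -3.1, "ty": -1.3, "tz": 10.8, "fingers": 3.6}, {"rx": 0, "ry": 0, "rz": 0, "tx": -3.1, "ty": -1.3, "tz": 11.0, "fingers": 3.6}, {"rx": 0, "ry": 0, "rz": 0, "tx": -3.1, "ty": -1.3, "tz": 11.1, "fingers": 3.6}, {"rx": 0, "ry": 0, "rz": 0, "tx": -3.1, "ty": -1.3, "tz": 11.15, "fingers": 3.6}]'

```text
time: 12.5
tcp_pos: [0.4483, 0.0394, 0.2262]
ee_rot: [1.909, 2.494, 0.001]
force: [0.5, -0.8, -1.6]
width: 0.503
gripper_force: 30.9
```

Emit:
move_arm --rows '[{"rx": 0, "ry": 0, "rz": 0, "tx": 0, "ty": 0, "tz": 0.05, "fingers": 3.6}, {"rx": 0, "ry": 0, "rz": 0, "tx": 0, "ty": 0, "tz": 0.05, "fingers": 3.6}]'

```text
time: 12.7
tcp_pos: [0.4482, 0.0395, 0.2256]
ee_rot: [1.909, 2.494, 0.001]
force: [-2.3, 0.8, 11.1]
width: 0.509
gripper_force: 31.9
```

Spice is down on the mat (11 N upward). I'm releasing it and heading for the shaker.

Emit:
move_arm --rows '[{"rx": 0, "ry": 0, "rz": 0, "tx": 0, "ty": 0, "tz": 0, "fingers": 4.8}, {"rx": 0, "ry": 0, "rz": 0, "tx": 0, "ty": 0, "tz": 0, "fingers": 6}, {"rx": 0, "ry": 0, "rz": 0, "tx": 0, "ty": 0, "tz": 0, "fingers": 7.5}, {"rx": 0, "ry": 0, "rz": 0, "tx": 0, "ty": 0, "tz": -2, "fingers": 8.5}, {"rx": 0, "ry": 0, "rz": 0, "tx": 0, "ty": 0, "tz": -6, "fingers": 8.5}, {"rx": 0, "ry": 0, "rz": 0, "tx": 0, "ty": 0, "tz": -10, "fingers": 8.5}, {"rx": 0, "ry": 0, "rz": -2, "tx": 3.5, "ty": 0.5, "tz": -11, "fingers": 8.5}, {"rx": 0, "ry": 0, "rz": -4, "tx": 8, "ty": 1, "tz": -11, "fingers": 8.5}]'

```text
time: 13.5
tcp_pos: [0.4371, 0.1189, 0.3368]
ee_rot: [1.823, 2.556, 0.004]
force: [0.9, 1.0, -0.1]
width: 0.992
gripper_force: 0.0
```

```bash
python3 - <<'E'
from vis import *
go((.4425,.3962,.32,111),(.4425,.3962,.215,111))
E
```

```text
t 13.5 tcp [0.4371 0.1189 0.3368] yaw 109.0 tilt [0.0031 0.0013] w 0.992 F [ 0.9  1.  -0.1] q [-0.63  0.14  0.25  2.17 -0.05  0.83 -0.03]
  txyz cm [26.04  9.53  1.71] rot deg [ 0.19 -0.01 -2.  ]
  txyz cm [26.04  9.49 12.21] rot deg [ 0.19 -0.01 -2.  ]
```

Emit:
move_arm --rows '[{"rx": 0.2, "ry": 0, "rz": -2, "tx": 26, "ty": 9.5, "tz": 1.7, "fingers": 8.5}, {"rx": 0.2, "ry": 0, "rz": -2, "tx": 26, "ty": 9.5, "tz": 1.7, "fingers": 8.5}, {"rx": 0.2, "ry": 0, "rz": -2, "tx": 26, "ty": 9.5, "tz": 1.7, "fingers": 8.5}, {"rx": 0.2, "ry": 0, "rz": -2, "tx": 26, "ty": 9.5, "tz": 1.7, "fingers": 8.5}, {"rx": 0.2, "ry": 0, "rz": -2, "tx": 26, "ty": 9.5, "tz": 1.7, "fingers": 8.5}, {"rx": 0.2, "ry": 0, "rz": -2, "tx": 26, "ty": 9.5, "tz": 1.7, "fingers": 8.5}, {"rx": 0.2, "ry": 0, "rz": -2, "tx": 26, "ty": 9.5, "tz": 1.7, "fingers": 8.5}, {"rx": 0.2, "ry": 0, "rz": -2, "tx": 26, "ty": 9.5, "tz": 1.7, "fingers": 8.5}]'

```text
time: 14.3
tcp_pos: [0.4408, 0.3961, 0.3167]
ee_rot: [-1.774, -2.59, 0.008]
force: [-0.3, -1.2, 0.1]
width: 0.999
gripper_force: 0.0
```

```bash
python3 - <<'E'
from vis import *
go((.4425,.3962,.215,111))
from plant import optics
k=5;im=[]
c0=dict(C); cc=json.load(open("cam.json"))
for n,(x,y) in {"top":(220,205),"side":(240,215)}.items():
    d=optics.get_image(n)["img"]
    c=cv2.resize(d[y:y+75,x:x+75],None,fx=k,fy=k,interpolation=cv2.INTER_CUBIC)
    for X,r,z in (((.4425,.3962),.017,.081),((.4425,.3962),.022,.006),((.4425,.3962),.022,.05),((.4574,.3389),.0245,.026)):
        th=np.linspace(0,2*np.pi,24)
        C[n]=cc[n]; q=(proj(n,np.c_[X[0]+r*np.cos(th),X[1]+r*np.sin(th),0*th+z])+.5-[x,y])*k
        for a in q.astype(int): cv2.circle(c,tuple(map(int,a)),1,(0,255,0),-1)
    im.append(c)
cv2.imwrite("pics/k1.png",np.hstack(im))
E
```

```text
t 14.3 tcp [0.4408 0.3961 0.3167] yaw 111.19 tilt [-0.0047 -0.0028] w 0.999 F [-0.3 -1.2  0.1] q [-0.93  0.39  0.11  1.88 -0.06  0.88 -0.42]
  txyz cm [-0.05  0.22 10.17] rot deg [-0.31  0.05  0.19]
```

View pics/k1.png

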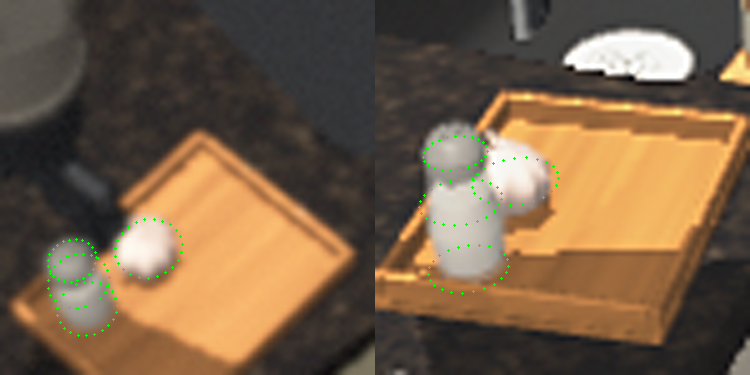

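The projected circles fall on the shaker's foot at (468,268) and dome at (72,262), so there's no visible lean. I'm descending to grip it.

Emit:
move_arm --rows '[{"rx": -0.3, "ry": 0, "rz": 0, "tx": 0, "ty": 0.1, "tz": 3.0, "fingers": 8.5}, {"rx": -0.3, "ry": 0, "rz": 0, "tx": 0, "ty": 0.1, "tz": 7, "fingers": 8.5}, {"rx": -0.3, "ry": 0, "rz": 0, "tx": 0, "ty": 0.1, "tz": 10, "fingers": 8.5}, {"rx": -0.3, "ry": 0, "rz": 0, "tx": 0, "ty": 0.1, "tz": 10.4, "fingers": 8.5}, {"rx": -0.3, "ry": 0, "rz": 0, "tx": 0, "ty": 0.1, "tz": 10.4, "fingers": 7.0}]' --force 30

```text
time: 14.9
tcp_pos: [0.4419, 0.3953, 0.2134]
ee_rot: [1.777, 2.59, -0.001]
force: [0.9, 0.8, 0.2]
width: 0.851
gripper_force: 0.0
```

```bash
python3 - <<'E'
from vis import *
go((.4425,.3962,.213,111))
E
```

```text
t 14.9 tcp [0.4419 0.3953 0.2134] yaw 111.07 tilt [ 0.0001 -0.0009] w 0.851 F [0.9 0.8 0.2] q [-0.91  0.53  0.1   1.94 -0.08  0.68 -0.4 ]
  txyz cm [0.06 0.09 0.04] rot deg [-0.01  0.05  0.07]
```

Emit:
move_arm --rows '[{"rx": 0, "ry": 0, "rz": 0, "tx": 0, "ty": 0.05, "tz": 0, "fingers": 6.0}, {"rx": 0, "ry": 0, "rz": 0, "tx": 0, "ty": 0.05, "tz": 0, "fingers": 5.0}, {"rx": 0, "ry": 0, "rz": 0, "tx": 0, "ty": 0.05, "tz": 0, "fingers": 4.5}, {"rx": 0, "ry": 0, "rz": 0, "tx": 0, "ty": 0.05, "tz": 0, "fingers": 4.2}, {"rx": 0, "ry": 0, "rz": 0, "tx": 0, "ty": 0.05, "tz": 0, "fingers": 3.8}, {"rx": 0, "ry": 0, "rz": 0, "tx": 0, "ty": 0.05, "tz": 0, "fingers": 3.6}, {"rx": 0, "ry": 0, "rz": 0, "tx": 0, "ty": 0.05, "tz": 0, "fingers": 3.4}, {"rx": 0, "ry": 0, "rz": 0, "tx": 0, "ty": 0.05, "tz": 0, "fingers": 3.4}]'

```text
time: 15.7
tcp_pos: [0.4421, 0.3965, 0.2141]
ee_rot: [1.776, 2.591, 0.002]
force: [-2.8, -1.0, 11.7]
width: 0.443
gripper_force: 29.1
```

```bash
python3 - <<'E'
from vis import *
go((.463,-.032,.30,105))
E
```

```text
t 15.7 tcp [0.4421 0.3965 0.2141] yaw 111.14 tilt [0.0013 0.001 ] w 0.443 F [-2.8 -1.  11.7] q [-0.91  0.53  0.1   1.94 -0.08  0.68 -0.4 ]
  txyz cm [-40.72 -13.5   -8.63] rot deg [ 0.09 -0.03  6.14]
```

Shaker gripped at about 38 mm, on its tapered part. I'm lifting it 12.5 cm and carrying it to the right end of the mat.

Emit:
move_arm --rows '[{"rx": 0, "ry": 0, "rz": 0, "tx": 0, "ty": 0, "tz": -1, "fingers": 3.2}, {"rx": 0, "ry": 0, "rz": 0, "tx": 0, "ty": 0, "tz": -4, "fingers": 3.2}, {"rx": 0, "ry": 0, "rz": 0, "tx": 0, "ty": 0, "tz": -8, "fingers": 3.2}, {"rx": 0, "ry": 0, "rz": 0, "tx": -2, "ty": -0.6, "tz": -11.5, "fingers": 3.2}, {"rx": 0, "ry": 0, "rz": 1, "tx": -6, "ty": -2, "tz": -12.5, "fingers": 3.2}, {"rx": 0, "ry": 0, "rz": 2, "tx": -10.5, "ty": -3.5, "tz": -12.5, "fingers": 3.2}, {"rx": 0, "ry": 0, "rz": 3, "tx": -15, "ty": -5, "tz": -12.5, "fingers": 3.2}, {"rx": 0, "ry": 0, "rz": 4, "tx": -19.5, "ty": -6.5, "tz": -12.5, "fingers": 3.2}]' --force 35

```text
time: 16.5
tcp_pos: [0.4513, 0.1891, 0.3389]
ee_rot: [1.866, 2.527, 0.002]
force: [1.5, -0.5, -0.2]
width: 0.446
gripper_force: 35.0
```

```bash
python3 - <<'E'
from vis import *
go((.463,-.032,.339,105))
E
```

```text
t 16.5 tcp [0.4513 0.1891 0.3389] yaw 107.11 tilt [0.0014 0.0008] w 0.446 F [ 1.5 -0.5 -0.2] q [-0.71  0.2   0.21  2.09 -0.05  0.85 -0.17]
  txyz cm [-2.147e+01 -5.390e+00 -2.000e-02] rot deg [ 0.09 -0.02  2.11]
```

Emit:
move_arm --rows '[{"rx": 0, "ry": 0, "rz": 1, "tx": -4.5, "ty": -1.1, "tz": 0, "fingers": 3.2}, {"rx": 0, "ry": 0, "rz": 2, "tx": -9, "ty": -2.3, "tz": 0, "fingers": 3.2}, {"rx": 0, "ry": 0, "rz": 2, "tx": -13.5, "ty": -3.4, "tz": 0, "fingers": 3.2}, {"rx": 0, "ry": 0, "rz": 2, "tx": -17.5, "ty": -4.4, "tz": 0, "fingers": 3.2}, {"rx": 0, "ry": 0, "rz": 2, "tx": -20.5, "ty": -5.2, "tz": 0, "fingers": 3.2}, {"rx": 0, "ry": 0, "rz": 2, "tx": -21.4, "ty": -5.4, "tz": 1, "fingers": 3.2}, {"rx": 0, "ry": 0, "rz": 2, "tx": -21.4, "ty": -5.4, "tz": 4, "fingers": 3.2}, {"rx": 0, "ry": 0, "rz": 2, "tx": -21.4, "ty": -5.4, "tz": 8, "fingers": 3.2}]'

```text
time: 17.3
tcp_pos: [0.4639, -0.0299, 0.2591]
ee_rot: [1.909, 2.491, 0.006]
force: [0.1, 1.2, -2.0]
width: 0.445
gripper_force: 35.0
```

```bash
python3 - <<'E'
from vis import *
go((.463,-.032,.213,105))
E
```

```text
t 17.3 tcp [ 0.4639 -0.0299  0.2591] yaw 105.09 tilt [0.0052 0.0011] w 0.445 F [ 0.1  1.2 -2. ] q [-0.36  0.3   0.34  2.21 -0.16  0.65  0.35]
  txyz cm [-0.18 -0.16  4.61] rot deg [0.3  0.02 0.09]
```

Emit:
move_arm --rows '[{"rx": 0, "ry": 0, "rz": 0, "tx": 0, "ty": 0, "tz": 3, "fingers": 3.2}, {"rx": 0, "ry": 0, "rz": 0, "tx": 0, "ty": 0, "tz": 4.2, "fingers": 3.2}, {"rx": 0, "ry": 0, "rz": 0, "tx": 0, "ty": 0, "tz": 4.5, "fingers": 3.2}, {"rx": 0, "ry": 0, "rz": 0, "tx": 0, "ty": 0, "tz": 4.6, "fingers": 3.2}, {"rx": 0, "ry": 0, "rz": 0, "tx": 0, "ty": 0, "tz": 4.6, "fingers": 3.2}]'

```text
time: 17.8
tcp_pos: [0.4637, -0.0295, 0.2134]
ee_rot: [1.909, 2.493, 0.003]
force: [-1.4, 0.1, -1.4]
width: 0.445
gripper_force: 35.1
```

Emit:
move_arm --rows '[{"rx": 0, "ry": 0, "rz": 0, "tx": 0, "ty": 0, "tz": 0.05, "fingers": 3.2}, {"rx": 0, "ry": 0, "rz": 0, "tx": 0, "ty": 0, "tz": 0.05, "fingers": 3.2}]'

```text
time: 18.0
tcp_pos: [0.4634, -0.0294, 0.2124]
ee_rot: [1.908, 2.494, 0.002]
force: [0.2, -0.1, -0.3]
width: 0.443
gripper_force: 35.1
```

Emit:
move_arm --rows '[{"rx": 0, "ry": 0, "rz": 0, "tx": 0, "ty": 0, "tz": 0.06, "fingers": 3.2}, {"rx": 0, "ry": 0, "rz": 0, "tx": 0, "ty": 0, "tz": 0.06, "fingers": 3.2}]'

```text
time: 18.2
tcp_pos: [0.4635, -0.0294, 0.212]
ee_rot: [1.909, 2.494, 0.003]
force: [-4.4, 1.3, 18.3]
width: 0.443
gripper_force: 37.8
```

Emit:
move_arm --rows '[{"rx": 0, "ry": 0, "rz": 0, "tx": 0, "ty": 0, "tz": 0, "fingers": 4.2}, {"rx": 0, "ry": 0, "rz": 0, "tx": 0, "ty": 0, "tz": 0, "fingers": 5.5}, {"rx": 0, "ry": 0, "rz": 0, "tx": 0, "ty": 0, "tz": 0, "fingers": 7}, {"rx": 0, "ry": 0, "rz": 0, "tx": 0, "ty": 0, "tz": 0, "fingers": 8.5}, {"rx": 0, "ry": 0, "rz": 0, "tx": 0, "ty": 0, "tz": -3, "fingers": 8.5}, {"rx": 0, "ry": 0, "rz": 0, "tx": 0, "ty": 0, "tz": -7, "fingers": 8.5}, {"rx": 0, "ry": 0, "rz": 8, "tx": 0, "ty": 0, "tz": -11, "fingers": 8.5}]'

```text
time: 18.9
tcp_pos: [0.4628, -0.0297, 0.3221]
ee_rot: [-2.079, -2.355, 0.001]
force: [1.1, 1.1, -0.1]
width: 0.997
gripper_force: 0.0
```

```bash
python3 - <<'E'
from vis import *
go((.4574,.3389,.32,21))
E
```

```text
t 18.9 tcp [ 0.4628 -0.0297  0.3221] yaw 97.1 tilt [-0.0007 -0.0004] w 0.997 F [ 1.1  1.1 -0.1] q [-0.44  0.19  0.41  2.17 -0.1   0.8   0.16]
  txyz cm [36.64  4.03  0.2 ] rot deg [-2.00e-02  5.00e-02  7.61e+01]
```

The shaker is placed. Next I'm travelling to the garlic, turning to yaw 21° on the way.

Emit:
move_arm --rows '[{"rx": 0, "ry": 0, "rz": 8, "tx": 4, "ty": 0.4, "tz": 0.2, "fingers": 8.5}, {"rx": 0, "ry": 0, "rz": 16, "tx": 8, "ty": 0.9, "tz": 0.2, "fingers": 8.5}, {"rx": 0, "ry": 0, "rz": 24, "tx": 12.5, "ty": 1.4, "tz": 0.2, "fingers": 8.5}, {"rx": 0, "ry": 0, "rz": 32, "tx": 17, "ty": 1.9, "tz": 0.2, "fingers": 8.5}, {"rx": 0, "ry": 0, "rz": 40, "tx": 21.5, "ty": 2.4, "tz": 0.2, "fingers": 8.5}, {"rx": 0, "ry": 0, "rz": 48, "tx": 26, "ty": 2.9, "tz": 0.2, "fingers": 8.5}, {"rx": 0, "ry": 0, "rz": 56, "tx": 30.5, "ty": 3.4, "tz": 0.2, "fingers": 8.5}, {"rx": 0, "ry": 0, "rz": 64, "tx": 35, "ty": 3.9, "tz": 0.2, "fingers": 8.5}]'

```text
time: 19.7
tcp_pos: [0.4579, 0.3239, 0.3191]
ee_rot: [3.002, 0.926, 0.001]
force: [1.2, -0.1, -0.9]
width: 0.993
gripper_force: 0.0
```

```bash
python3 - <<'E'
from vis import *
go((.4574,.3389,.25,21))
E
```

```text
t 19.7 tcp [0.4579 0.3239 0.3191] yaw 34.3 tilt [0.0006 0.0001] w 0.993 F [ 1.2 -0.1 -0.9] q [-1.07  0.36  0.42  1.97 -0.19  0.86 -1.52]
  txyz cm [ 0.8  -1.27  6.92] rot deg [ 1.00e-02 -4.00e-02  1.33e+01]
```

Emit:
move_arm --rows '[{"rx": 0, "ry": 0, "rz": 6, "tx": 0.7, "ty": -1.2, "tz": 2, "fingers": 8.5}, {"rx": 0, "ry": 0, "rz": 13.3, "tx": 0.7, "ty": -1.2, "tz": 5, "fingers": 8.5}, {"rx": 0, "ry": 0, "rz": 13.3, "tx": 0.7, "ty": -1.2, "tz": 7, "fingers": 8.5}, {"rx": 0, "ry": 0, "rz": 13.3, "tx": 0.7, "ty": -1.2, "tz": 7, "fingers": 8.5}]'

```text
time: 20.1
tcp_pos: [0.4563, 0.3356, 0.2467]
ee_rot: [3.084, 0.583, -0.004]
force: [-0.0, -0.4, 0.2]
width: 0.993
gripper_force: 0.0
```

```bash
python3 - <<'E'
from vis import *
go((.4574,.3389,.186,21))
E
```

```text
t 20.1 tcp [0.4563 0.3356 0.2467] yaw 21.41 tilt [-0.0022 -0.0035] w 0.993 F [-0.  -0.4  0.2] q [-1.08  0.48  0.42  2.   -0.28  0.73 -1.68]
  txyz cm [ 0.24 -0.28  6.06] rot deg [0.14 0.19 0.41]
```

Emit:
move_arm --rows '[{"rx": 0, "ry": 0, "rz": 0.3, "tx": 0.1, "ty": -0.2, "tz": 3, "fingers": 8.5}, {"rx": 0, "ry": 0, "rz": 0.3, "tx": 0.1, "ty": -0.2, "tz": 5.5, "fingers": 8.5}, {"rx": 0, "ry": 0, "rz": 0.3, "tx": 0.1, "ty": -0.2, "tz": 6.0, "fingers": 8.5}, {"rx": 0, "ry": 0, "rz": 0.3, "tx": 0.1, "ty": -0.2, "tz": 6.0, "fingers": 8.5}]' --force 20

```text
time: 20.5
tcp_pos: [0.4578, 0.3379, 0.1896]
ee_rot: [3.088, 0.574, 0.0]
force: [-0.5, 0.8, 1.7]
width: 0.995
gripper_force: 0.0
```

```bash
python3 - <<'E'
from vis import *
go((.4574,.3389,.186,21))
E
```

```text
t 20.5 tcp [0.4578 0.3379 0.1896] yaw 21.06 tilt [ 0.0003 -0.0004] w 0.995 F [-0.5  0.8  1.7] q [-1.04  0.57  0.37  2.01 -0.34  0.62 -1.64]
  txyz cm [-0.   -0.1   0.36] rot deg [ 0.03 -0.01  0.06]
```

Emit:
move_arm --rows '[{"rx": 0, "ry": 0, "rz": 0, "tx": 0, "ty": -0.1, "tz": 0.3, "fingers": 7}, {"rx": 0, "ry": 0, "rz": 0, "tx": 0, "ty": -0.1, "tz": 0.3, "fingers": 6}, {"rx": 0, "ry": 0, "rz": 0, "tx": 0, "ty": -0.1, "tz": 0.3, "fingers": 5.4}, {"rx": 0, "ry": 0, "rz": 0, "tx": 0, "ty": -0.1, "tz": 0.3, "fingers": 5.0}, {"rx": 0, "ry": 0, "rz": 0, "tx": 0, "ty": -0.1, "tz": 0.3, "fingers": 4.8}, {"rx": 0, "ry": 0, "rz": 0, "tx": 0, "ty": -0.1, "tz": 0.3, "fingers": 4.6}, {"rx": 0, "ry": 0, "rz": 0, "tx": 0, "ty": -0.1, "tz": 0.3, "fingers": 4.5}, {"rx": 0, "ry": 0, "rz": 0, "tx": 0, "ty": -0.1, "tz": 0.3, "fingers": 4.5}]'

```text
time: 21.3
tcp_pos: [0.4574, 0.3391, 0.1869]
ee_rot: [-3.088, -0.574, -0.002]
force: [-3.0, -1.8, 11.2]
width: 0.572
gripper_force: 18.9
```

```bash
python3 - <<'E'
from vis import *
go((.5346,-.2725,.186,21))
E
```

```text
t 21.3 tcp [0.4574 0.3391 0.1869] yaw 21.05 tilt [0.0011 0.0008] w 0.572 F [-3.  -1.8 11.2] q [-1.04  0.57  0.37  2.01 -0.34  0.61 -1.64]
  txyz cm [-1.477e+01  5.985e+01  5.000e-02] rot deg [-0.02 -0.08  0.05]
```

Garlic gripped at about 48.6 mm. I'm lifting it and carrying it to the saucer.

Emit:
move_arm --rows '[{"rx": 0, "ry": 0, "rz": 0, "tx": 0, "ty": 0, "tz": -1, "fingers": 4.3}, {"rx": 0, "ry": 0, "rz": 0, "tx": 0, "ty": 0, "tz": -4, "fingers": 4.3}, {"rx": 0, "ry": 0, "rz": 0, "tx": 0, "ty": 0, "tz": -8, "fingers": 4.3}, {"rx": 0, "ry": 0, "rz": 0, "tx": -0.5, "ty": 2, "tz": -12, "fingers": 4.3}, {"rx": 0, "ry": 0, "rz": 0, "tx": -1.3, "ty": 5.5, "tz": -13, "fingers": 4.3}, {"rx": 0, "ry": 0, "rz": 0, "tx": -2.4, "ty": 10, "tz": -13, "fingers": 4.3}, {"rx": 0, "ry": 0, "rz": 0, "tx": -3.5, "ty": 14.5, "tz": -13, "fingers": 4.3}, {"rx": 0, "ry": 0, "rz": 0, "tx": -4.7, "ty": 19, "tz": -13, "fingers": 4.3}]'

```text
time: 22.1
tcp_pos: [0.4814, 0.1431, 0.317]
ee_rot: [-3.088, -0.575, -0.003]
force: [1.5, -0.1, -0.8]
width: 0.568
gripper_force: 20.9
```

Emit:
move_arm --rows '[{"rx": 0, "ry": 0, "rz": 0, "tx": -1.1, "ty": 4.5, "tz": 0, "fingers": 4.3}, {"rx": 0, "ry": 0, "rz": 0, "tx": -2.2, "ty": 9, "tz": 0, "fingers": 4.3}, {"rx": 0, "ry": 0, "rz": 0, "tx": -3.3, "ty": 13.5, "tz": 0, "fingers": 4.3}, {"rx": 0, "ry": 0, "rz": 0, "tx": -4.4, "ty": 18, "tz": 0, "fingers": 4.3}, {"rx": 0, "ry": 0, "rz": 0, "tx": -5.5, "ty": 22.5, "tz": 0, "fingers": 4.3}, {"rx": 0, "ry": 0, "rz": 0, "tx": -6.6, "ty": 27, "tz": 0, "fingers": 4.3}, {"rx": 0, "ry": 0, "rz": 0, "tx": -7.7, "ty": 31.5, "tz": 0, "fingers": 4.3}, {"rx": 0, "ry": 0, "rz": 0, "tx": -8.8, "ty": 35.5, "tz": 0, "fingers": 4.3}]'

```text
time: 22.9
tcp_pos: [0.5268, -0.2204, 0.3169]
ee_rot: [3.089, 0.573, 0.002]
force: [0.6, 0.2, -0.5]
width: 0.563
gripper_force: 20.9
```

```bash
python3 - <<'E'
from vis import *
go((.5346,-.2725,.186,21))
E
```

```text
t 22.9 tcp [ 0.5268 -0.2204  0.3169] yaw 21.03 tilt [ 0.0014 -0.    ] w 0.563 F [ 0.6  0.2 -0.5] q [-0.21  0.41  0.62  1.95 -0.31  0.87 -0.63]
  txyz cm [-1.16  5.14 13.09] rot deg [ 0.03 -0.07  0.03]
```

Emit:
move_arm --rows '[{"rx": 0, "ry": 0, "rz": 0, "tx": -0.7, "ty": 3.5, "tz": 0, "fingers": 4.3}, {"rx": 0, "ry": 0, "rz": 0, "tx": -1.1, "ty": 5, "tz": 2, "fingers": 4.3}, {"rx": 0, "ry": 0, "rz": 0, "tx": -1.1, "ty": 5, "tz": 6, "fingers": 4.3}, {"rx": 0, "ry": 0, "rz": 0, "tx": -1.1, "ty": 5, "tz": 9.5, "fingers": 4.3}, {"rx": 0, "ry": 0, "rz": 0, "tx": -1.1, "ty": 5, "tz": 11, "fingers": 4.3}, {"rx": 0, "ry": 0, "rz": 0, "tx": -1.1, "ty": 5, "tz": 11, "fingers": 4.3}]'

```text
time: 23.5
tcp_pos: [0.5343, -0.2684, 0.2051]
ee_rot: [-3.088, -0.574, 0.003]
force: [0.1, -0.2, -0.5]
width: 0.564
gripper_force: 20.9
```

```bash
python3 - <<'E'
from vis import *
from plant import optics
go((.5346,-.2725,.186,21))
k=5;im=[];cc=json.load(open("cam.json"))
for n,(x,y) in {"top":(320,130),"side":(310,140)}.items():
    d=optics.get_image(n)["img"]
    c=cv2.resize(d[y:y+100,x:x+75],None,fx=k,fy=k,interpolation=cv2.INTER_CUBIC); C[n]=cc[n]
    for X,r,z in (((.5346,-.2725),.05,.010),((.5346,-.2725),.0245,.047)):
        th=np.linspace(0,2*np.pi,36)
        q=(proj(n,np.c_[X[0]+r*np.cos(th),X[1]+r*np.sin(th),0*th+z])+.5-[x,y])*k
        for a in q.astype(int): cv2.circle(c,tuple(map(int,a)),1,(0,0,255),-1)
    im.append(c)
cv2.imwrite("pics/g1.png",np.hstack(im))
E
```

```text
t 23.5 tcp [ 0.5343 -0.2684  0.2051] yaw 21.06 tilt [-0.002   0.0008] w 0.564 F [ 0.1 -0.2 -0.5] q [-0.03  0.61  0.51  1.95 -0.45  0.7  -0.45]
  txyz cm [-0.11  0.39  1.91] rot deg [-0.09  0.09  0.06]
```

View pics/g1.png

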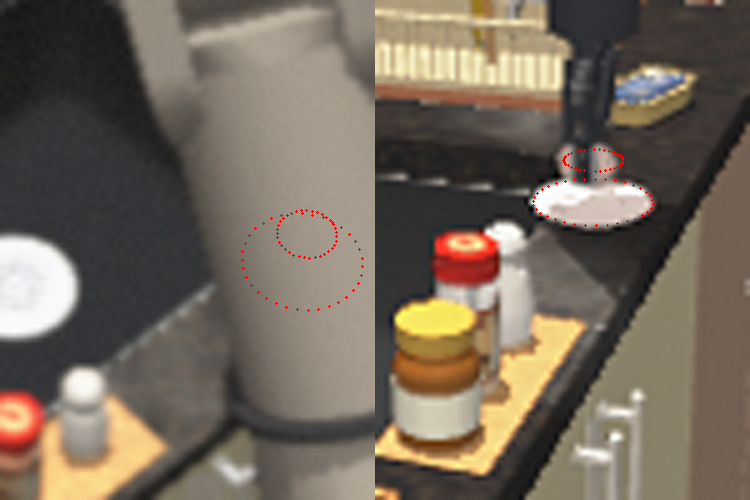

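Side view: all three containers stand on the mat, and the garlic at x≈588 hangs about 1 px left of the saucer centre line at x≈593. Correcting by 3.5 mm and lowering.

Emit:
move_arm --rows '[{"rx": 0, "ry": 0, "rz": 0, "tx": -0.1, "ty": 0.3, "tz": 0.8, "fingers": 4.3}, {"rx": 0, "ry": 0, "rz": 0, "tx": -0.1, "ty": 0.3, "tz": 1.5, "fingers": 4.3}, {"rx": 0, "ry": 0, "rz": 0, "tx": -0.1, "ty": 0.3, "tz": 1.8, "fingers": 4.3}, {"rx": 0, "ry": 0, "rz": 0, "tx": -0.1, "ty": 0.3, "tz": 1.85, "fingers": 4.3}, {"rx": 0, "ry": 0, "rz": 0, "tx": -0.1, "ty": 0.3, "tz": 1.85, "fingers": 4.3}]'

```text
time: 24.1
tcp_pos: [0.5349, -0.2718, 0.1876]
ee_rot: [3.089, 0.574, 0.001]
force: [-0.7, 0.1, -1.0]
width: 0.56
gripper_force: 20.9
```

Emit:
move_arm --rows '[{"rx": 0, "ry": 0, "rz": 0, "tx": 0, "ty": 0, "tz": 0.05, "fingers": 4.3}, {"rx": 0, "ry": 0, "rz": 0, "tx": 0, "ty": 0, "tz": 0.05, "fingers": 4.3}]'

```text
time: 24.3
tcp_pos: [0.5349, -0.2718, 0.1872]
ee_rot: [3.089, 0.574, 0.001]
force: [-0.1, -0.7, -0.1]
width: 0.565
gripper_force: 20.9
```

Emit:
move_arm --rows '[{"rx": 0, "ry": 0, "rz": 0, "tx": 0, "ty": 0, "tz": 0.07, "fingers": 4.3}, {"rx": 0, "ry": 0, "rz": 0, "tx": 0, "ty": 0, "tz": 0.07, "fingers": 4.3}]'

```text
time: 24.5
tcp_pos: [0.5349, -0.2718, 0.1864]
ee_rot: [3.089, 0.574, 0.001]
force: [0.3, -0.1, 0.2]
width: 0.563
gripper_force: 20.9
```

Emit:
move_arm --rows '[{"rx": 0, "ry": 0, "rz": 0, "tx": 0, "ty": 0, "tz": 0.05, "fingers": 4.3}, {"rx": 0, "ry": 0, "rz": 0, "tx": 0, "ty": 0, "tz": 0.05, "fingers": 4.3}]'

```text
time: 24.7
tcp_pos: [0.5349, -0.2718, 0.1861]
ee_rot: [3.089, 0.574, 0.001]
force: [-0.4, 0.4, 3.0]
width: 0.569
gripper_force: 21.0
```

Light contact at 3 N. I'm opening slowly and rising.

Emit:
move_arm --rows '[{"rx": 0, "ry": 0, "rz": 0, "tx": 0, "ty": 0, "tz": 0.02, "fingers": 5.2}, {"rx": 0, "ry": 0, "rz": 0, "tx": 0, "ty": 0, "tz": 0, "fingers": 5.8}, {"rx": 0, "ry": 0, "rz": 0, "tx": 0, "ty": 0, "tz": 0, "fingers": 7}, {"rx": 0, "ry": 0, "rz": 0, "tx": 0, "ty": 0, "tz": -0.5, "fingers": 8.5}, {"rx": 0, "ry": 0, "rz": 0, "tx": 0, "ty": 0, "tz": -2, "fingers": 8.5}, {"rx": 0, "ry": 0, "rz": 0, "tx": 0, "ty": 0, "tz": -6, "fingers": 8.5}, {"rx": 0, "ry": 0, "rz": -8, "tx": 0, "ty": 0, "tz": -10, "fingers": 8.5}, {"rx": 0, "ry": 0, "rz": -16, "tx": 0.8, "ty": -2.5, "tz": -13.5, "fingers": 8.5}]'

```text
time: 25.5
tcp_pos: [0.5327, -0.2483, 0.3242]
ee_rot: [2.975, 0.999, 0.002]
force: [1.6, 0.2, 0.3]
width: 0.996
gripper_force: 0.0
```

```bash
python3 - <<'E'
from vis import *
go((.4635,-.0294,.32,105))
E
```

```text
t 25.5 tcp [ 0.5327 -0.2483  0.3242] yaw 37.12 tilt [ 0.0021 -0.0028] w 0.996 F [1.6 0.2 0.3] q [-0.11  0.41  0.55  1.91 -0.27  0.89 -0.34]
  txyz cm [  7.7  -21.63   0.34] rot deg [  0.17   0.12 -67.88]
```

Emit:
move_arm --rows '[{"rx": 0, "ry": 0, "rz": -8.5, "tx": 1.2, "ty": -3.3, "tz": 0, "fingers": 8.5}, {"rx": 0, "ry": 0, "rz": -17, "tx": 2.6, "ty": -7.2, "tz": 0, "fingers": 8.5}, {"rx": 0.1, "ry": 0, "rz": -25.5, "tx": 4, "ty": -11, "tz": 0, "fingers": 8.5}, {"rx": 0.1, "ry": 0.1, "rz": -34, "tx": 5.4, "ty": -15, "tz": 0, "fingers": 8.5}, {"rx": 0.1, "ry": 0.1, "rz": -42.5, "tx": 6.8, "ty": -19, "tz": 0, "fingers": 8.5}, {"rx": 0.1, "ry": 0.1, "rz": -51, "tx": 7.6, "ty": -21.5, "tz": 0, "fingers": 8.5}, {"rx": 0.2, "ry": 0.1, "rz": -59.5, "tx": 7.6, "ty": -21.5, "tz": 0, "fingers": 8.5}, {"rx": 0.2, "ry": 0.1, "rz": -67.8, "tx": 7.6, "ty": -21.5, "tz": 0, "fingers": 8.5}]'

```text
time: 26.3
tcp_pos: [0.4641, -0.0276, 0.3221]
ee_rot: [-1.905, -2.496, -0.003]
force: [-0.4, -0.2, 1.0]
width: 0.995
gripper_force: 0.0
```

```bash
python3 - <<'E'
from vis import *
go((.4635,-.0294,.212,105))
from plant import optics
k=5;im=[];cc=json.load(open("cam.json"))
for n,(x,y) in {"top":(320,130),"side":(310,140)}.items():
    d=optics.get_image(n)["img"]
    c=cv2.resize(d[y:y+100,x:x+75],None,fx=k,fy=k,interpolation=cv2.INTER_CUBIC); C[n]=cc[n]
    for X,r,z in (((.5346,-.2725),.05,.010),((.5346,-.2725),.0245,.025),((.4635,-.0294),.017,.079),((.4635,-.0294),.022,.004)):
        th=np.linspace(0,2*np.pi,30)
        q=(proj(n,np.c_[X[0]+r*np.cos(th),X[1]+r*np.sin(th),0*th+z])+.5-[x,y])*k
        for a in q.astype(int): cv2.circle(c,tuple(map(int,a)),1,(0,0,255),-1)
    im.append(c)
cv2.imwrite("pics/g2.png",np.hstack(im))
E
```

```text
t 26.3 tcp [ 0.4641 -0.0276  0.3221] yaw 105.3 tilt [-0.0006  0.0028] w 0.995 F [-0.4 -0.2  1. ] q [-0.32  0.19  0.27  2.16 -0.07  0.8   0.26]
  txyz cm [-0.19 -0.11 11.01] rot deg [ 0.01 -0.17  0.3 ]
```

View pics/g2.png

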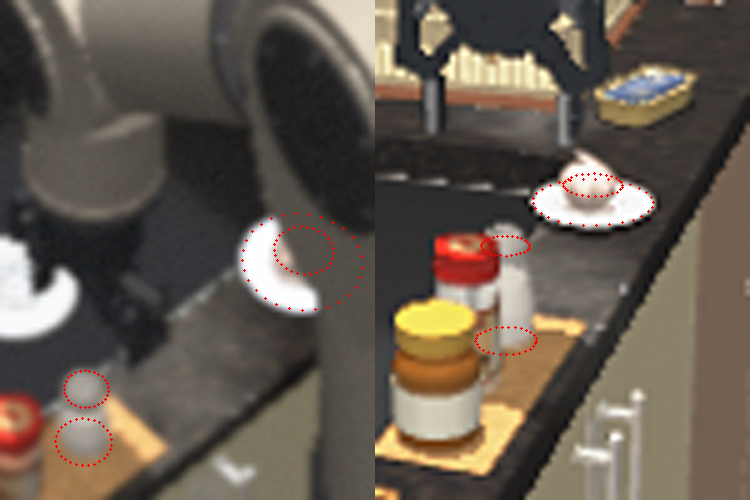

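The garlic stands upright near the middle of the saucer, at (589,185) in the side crop. The shaker is where expected, with its dome at (86,388). Now I'm taking the shaker back first.

Emit:
move_arm --rows '[{"rx": 0, "ry": -0.2, "rz": 0.2, "tx": -0.1, "ty": -0.1, "tz": 3, "fingers": 8.5}, {"rx": 0, "ry": -0.2, "rz": 0.2, "tx": -0.1, "ty": -0.1, "tz": 7, "fingers": 8.5}, {"rx": 0, "ry": -0.2, "rz": 0.2, "tx": -0.1, "ty": -0.1, "tz": 10.5, "fingers": 8.5}, {"rx": 0, "ry": -0.2, "rz": 0.2, "tx": -0.1, "ty": -0.1, "tz": 11, "fingers": 8.5}, {"rx": 0, "ry": -0.2, "rz": 0.2, "tx": -0.1, "ty": -0.1, "tz": 11, "fingers": 7}]' --force 30

```text
time: 26.9
tcp_pos: [0.4634, -0.0295, 0.211]
ee_rot: [-1.923, -2.483, 0.004]
force: [-0.4, 0.1, 0.7]
width: 0.85
gripper_force: 0.0
```

```bash
python3 - <<'E'
from vis import *
go((.4635,-.0294,.212,105))
E
```

```text
t 26.9 tcp [ 0.4634 -0.0295  0.211 ] yaw 104.47 tilt [-0.0026 -0.0013] w 0.85 F [-0.4  0.1  0.7] q [-0.27  0.39  0.23  2.23 -0.17  0.54  0.34]
  txyz cm [ 0.01  0.01 -0.1 ] rot deg [-0.17  0.04 -0.53]
```

Emit:
move_arm --rows '[{"rx": 0, "ry": 0, "rz": 0, "tx": 0, "ty": 0, "tz": -0.05, "fingers": 6.0}, {"rx": 0, "ry": 0, "rz": 0, "tx": 0, "ty": 0, "tz": -0.05, "fingers": 5.0}, {"rx": 0, "ry": 0, "rz": 0, "tx": 0, "ty": 0, "tz": -0.05, "fingers": 4.5}, {"rx": 0, "ry": 0, "rz": 0, "tx": 0, "ty": 0, "tz": -0.05, "fingers": 4.2}, {"rx": 0, "ry": 0, "rz": 0, "tx": 0, "ty": 0, "tz": -0.05, "fingers": 3.8}, {"rx": 0, "ry": 0, "rz": 0, "tx": 0, "ty": 0, "tz": -0.05, "fingers": 3.6}, {"rx": 0, "ry": 0, "rz": 0, "tx": 0, "ty": 0, "tz": -0.05, "fingers": 3.2}, {"rx": 0, "ry": 0, "rz": 0, "tx": 0, "ty": 0, "tz": -0.05, "fingers": 3.2}]'

```text
time: 27.7
tcp_pos: [0.4637, -0.0292, 0.2122]
ee_rot: [1.92, 2.486, -0.001]
force: [-4.1, 0.1, 16.7]
width: 0.447
gripper_force: 29.0
```

Emit:
move_arm --rows '[{"rx": 0, "ry": 0, "rz": 0, "tx": 0, "ty": 0, "tz": -1, "fingers": 3.2}, {"rx": 0, "ry": 0, "rz": 0, "tx": 0, "ty": 0, "tz": -4, "fingers": 3.2}, {"rx": 0, "ry": 0, "rz": 0, "tx": 0, "ty": 0, "tz": -8, "fingers": 3.2}, {"rx": 0, "ry": 0, "rz": 0, "tx": 0, "ty": 0, "tz": -12, "fingers": 3.2}, {"rx": 0, "ry": 0, "rz": 0, "tx": 0, "ty": 0, "tz": -12.5, "fingers": 3.2}]' --force 35

```text
time: 28.2
tcp_pos: [0.4645, -0.0293, 0.3409]
ee_rot: [1.918, 2.483, 0.006]
force: [0.1, -0.3, -1.1]
width: 0.439
gripper_force: 35.1
```

```bash
python3 - <<'E'
from vis import *
go((.4421,.3963,.338,111.1))
E
```

```text
t 28.2 tcp [ 0.4645 -0.0293  0.3409] yaw 104.63 tilt [0.0054 0.0005] w 0.439 F [ 0.1 -0.3 -1.1] q [-0.34  0.16  0.29  2.14 -0.06  0.84  0.25]
  txyz cm [41.75  8.59  0.3 ] rot deg [ 0.3   0.07 -6.47]
```

Emit:
move_arm --rows '[{"rx": 0, "ry": 0, "rz": -0.5, "tx": 3, "ty": 0.6, "tz": 0, "fingers": 3.2}, {"rx": 0, "ry": 0, "rz": -1.2, "tx": 7.5, "ty": 1.5, "tz": 0, "fingers": 3.2}, {"rx": 0, "ry": 0, "rz": -2, "tx": 12, "ty": 2.5, "tz": 0, "fingers": 3.2}, {"rx": 0.1, "ry": 0, "rz": -2.6, "tx": 16.5, "ty": 3.4, "tz": 0, "fingers": 3.2}, {"rx": 0.1, "ry": 0, "rz": -3.3, "tx": 21, "ty": 4.3, "tz": 0, "fingers": 3.2}, {"rx": 0.2, "ry": 0, "rz": -4, "tx": 25.5, "ty": 5.2, "tz": 0, "fingers": 3.2}, {"rx": 0.2, "ry": 0, "rz": -4.8, "tx": 30, "ty": 6.2, "tz": 0, "fingers": 3.2}, {"rx": 0.2, "ry": 0, "rz": -5.5, "tx": 34.5, "ty": 7.1, "tz": 0, "fingers": 3.2}]'

```text
time: 29.0
tcp_pos: [0.4444, 0.3244, 0.336]
ee_rot: [-1.796, -2.574, 0.007]
force: [1.6, -0.5, -0.6]
width: 0.441
gripper_force: 35.1
```

```bash
python3 - <<'E'
from vis import *
go((.4421,.3963,.2151,111.1))
E
```

```text
t 29.0 tcp [0.4444 0.3244 0.336 ] yaw 110.18 tilt [-0.0046 -0.002 ] w 0.441 F [ 1.6 -0.5 -0.6] q [-0.8   0.3   0.06  1.96 -0.03  0.89 -0.37]
  txyz cm [ 6.83  2.33 12.08] rot deg [-0.28  0.01 -0.92]
```

Emit:
move_arm --rows '[{"rx": -0.2, "ry": 0, "rz": -0.9, "tx": 4, "ty": 1.4, "tz": 0, "fingers": 3.2}, {"rx": -0.2, "ry": 0, "rz": -0.9, "tx": 6.7, "ty": 2.3, "tz": 1, "fingers": 3.2}, {"rx": -0.2, "ry": 0, "rz": -0.9, "tx": 6.7, "ty": 2.3, "tz": 4, "fingers": 3.2}, {"rx": -0.2, "ry": 0, "rz": -0.9, "tx": 6.7, "ty": 2.3, "tz": 8, "fingers": 3.2}, {"rx": -0.2, "ry": 0, "rz": -0.9, "tx": 6.7, "ty": 2.3, "tz": 10.5, "fingers": 3.2}, {"rx": -0.2, "ry": 0, "rz": -0.9, "tx": 6.7, "ty": 2.3, "tz": 11.3, "fingers": 3.2}, {"rx": -0.2, "ry": 0, "rz": -0.9, "tx": 6.7, "ty": 2.3, "tz": 11.3, "fingers": 3.2}]'

```text
time: 29.7
tcp_pos: [0.4427, 0.393, 0.2222]
ee_rot: [-1.778, -2.589, 0.005]
force: [0.1, -0.8, -0.4]
width: 0.439
gripper_force: 35.1
```

```bash
python3 - <<'E'
from vis import *
go((.4421,.3963,.2141,111.1))
E
```

```text
t 29.7 tcp [0.4427 0.393  0.2222] yaw 111.06 tilt [-0.0025 -0.0021] w 0.439 F [ 0.1 -0.8 -0.4] q [-0.86  0.51  0.03  1.93 -0.03  0.7  -0.44]
  txyz cm [0.33 0.07 0.81] rot deg [-0.18  0.06 -0.04]
```

Emit:
move_arm --rows '[{"rx": -0.1, "ry": 0, "rz": 0, "tx": 0.25, "ty": 0.05, "tz": 0.2, "fingers": 3.2}, {"rx": -0.1, "ry": 0, "rz": 0, "tx": 0.25, "ty": 0.05, "tz": 0.5, "fingers": 3.2}, {"rx": -0.1, "ry": 0, "rz": 0, "tx": 0.25, "ty": 0.05, "tz": 0.65, "fingers": 3.2}, {"rx": -0.1, "ry": 0, "rz": 0, "tx": 0.25, "ty": 0.05, "tz": 0.7, "fingers": 3.2}]'

```text
time: 30.1
tcp_pos: [0.4425, 0.3958, 0.2165]
ee_rot: [1.778, 2.59, 0.002]
force: [-0.7, 0.2, -2.0]
width: 0.439
gripper_force: 35.1
```

```bash
python3 - <<'E'
from vis import *
go((.4421,.3963,.2141,111.1))
E
```

```text
t 30.1 tcp [0.4425 0.3958 0.2165] yaw 111.07 tilt [0.001  0.0006] w 0.439 F [-0.7  0.2 -2. ] q [-0.86  0.52  0.03  1.93 -0.03  0.68 -0.45]
  txyz cm [ 0.06 -0.02  0.24] rot deg [ 0.07 -0.01 -0.03]
```

Emit:
move_arm --rows '[{"rx": 0, "ry": 0, "rz": 0, "tx": 0.05, "ty": 0, "tz": 0.15, "fingers": 3.2}, {"rx": 0, "ry": 0, "rz": 0, "tx": 0.05, "ty": 0, "tz": 0.2, "fingers": 3.2}, {"rx": 0, "ry": 0, "rz": 0, "tx": 0.05, "ty": 0, "tz": 0.2, "fingers": 3.2}]'

```text
time: 30.4
tcp_pos: [0.4423, 0.3964, 0.2144]
ee_rot: [1.778, 2.59, 0.001]
force: [-1.7, -0.3, 3.8]
width: 0.442
gripper_force: 35.9
```

Emit:
move_arm --rows '[{"rx": 0, "ry": 0, "rz": 0, "tx": 0, "ty": 0, "tz": 0.06, "fingers": 3.2}, {"rx": 0, "ry": 0, "rz": 0, "tx": 0, "ty": 0, "tz": 0.06, "fingers": 3.2}]'

```text
time: 30.6
tcp_pos: [0.4424, 0.3965, 0.2143]
ee_rot: [1.778, 2.59, 0.002]
force: [-3.8, -1.4, 13.6]
width: 0.442
gripper_force: 37.2
```

The shaker is back on its spot at TCP (0.4424, 0.3965); it was gripped at (0.4421, 0.3965). I'm releasing it and going for the spice jar.

Emit:
move_arm --rows '[{"rx": 0, "ry": 0, "rz": 0, "tx": 0, "ty": 0, "tz": 0, "fingers": 4.2}, {"rx": 0, "ry": 0, "rz": 0, "tx": 0, "ty": 0, "tz": 0, "fingers": 5.5}, {"rx": 0, "ry": 0, "rz": 0, "tx": 0, "ty": 0, "tz": 0, "fingers": 7}, {"rx": 0, "ry": 0, "rz": 0, "tx": 0, "ty": 0, "tz": 0, "fingers": 8.5}, {"rx": 0, "ry": 0, "rz": 0, "tx": 0, "ty": 0, "tz": -3, "fingers": 8.5}, {"rx": 0, "ry": 0, "rz": 0, "tx": 0, "ty": 0, "tz": -7, "fingers": 8.5}, {"rx": 0, "ry": 0, "rz": 0, "tx": -1, "ty": 0, "tz": -11, "fingers": 8.5}, {"rx": 0, "ry": 0, "rz": 0, "tx": -4, "ty": -1, "tz": -13, "fingers": 8.5}]'

```text
time: 31.4
tcp_pos: [0.4473, 0.3575, 0.3467]
ee_rot: [1.774, 2.592, 0.008]
force: [1.5, -1.5, 0.3]
width: 0.999
gripper_force: 0.0
```

```bash
python3 - <<'E'
from vis import *
go((.4482,.0395,.34,105))
E
```

```text
t 31.4 tcp [0.4473 0.3575 0.3467] yaw 111.24 tilt [0.0032 0.0039] w 0.999 F [ 1.5 -1.5  0.3] q [-0.83  0.32  0.05  1.9  -0.02  0.92 -0.4 ]
  txyz cm [-29.67 -11.45   0.54] rot deg [ 0.24 -0.15  6.24]
```

Emit:
move_arm --rows '[{"rx": 0, "ry": 0, "rz": 6, "tx": -29.6, "ty": -11.4, "tz": 0.5, "fingers": 8.5}, {"rx": 0, "ry": 0, "rz": 6, "tx": -29.6, "ty": -11.4, "tz": 0.5, "fingers": 8.5}, {"rx": 0, "ry": 0, "rz": 6, "tx": -29.6, "ty": -11.4, "tz": 0.5, "fingers": 8.5}, {"rx": 0, "ry": 0, "rz": 6, "tx": -29.6, "ty": -11.4, "tz": 0.5, "fingers": 8.5}, {"rx": 0.1, "ry": -0.1, "rz": 6, "tx": -29.6, "ty": -11.4, "tz": 0.5, "fingers": 8.5}, {"rx": 0.2, "ry": -0.1, "rz": 6.2, "tx": -29.6, "ty": -11.4, "tz": 0.5, "fingers": 8.5}, {"rx": 0.2, "ry": -0.1, "rz": 6.2, "tx": -29.6, "ty": -11.4, "tz": 0.5, "fingers": 8.5}, {"rx": 0.2, "ry": -0.1, "rz": 6.2, "tx": -29.6, "ty": -11.4, "tz": 0.5, "fingers": 8.5}]'

```text
time: 32.2
tcp_pos: [0.4471, 0.0354, 0.3386]
ee_rot: [1.921, 2.486, -0.005]
force: [-0.3, 1.4, 0.3]
width: 0.996
gripper_force: 0.0
```

```bash
python3 - <<'E'
from vis import *
go((.4482,.0395,.226,105))
E
```

```text
t 32.2 tcp [0.4471 0.0354 0.3386] yaw 104.61 tilt [-0.002  -0.0028] w 0.996 F [-0.3  1.4  0.3] q [-0.45  0.13  0.25  2.17 -0.04  0.84  0.08]
  txyz cm [ 0.39  0.24 11.25] rot deg [-0.15  0.12 -0.39]
```

Emit:
move_arm --rows '[{"rx": 0, "ry": 0, "rz": 0, "tx": 0.1, "ty": 0.1, "tz": 3, "fingers": 8.5}, {"rx": 0, "ry": 0, "rz": 0, "tx": 0.1, "ty": 0.1, "tz": 7, "fingers": 8.5}, {"rx": 0, "ry": 0, "rz": 0, "tx": 0.1, "ty": 0.1, "tz": 10.5, "fingers": 8.5}, {"rx": 0, "ry": 0, "rz": 0, "tx": 0.1, "ty": 0.1, "tz": 11.2, "fingers": 8.5}, {"rx": 0, "ry": 0, "rz": 0, "tx": 0.1, "ty": 0.1, "tz": 11.2, "fingers": 7.5}]' --force 30

```text
time: 32.7
tcp_pos: [0.4476, 0.0396, 0.2259]
ee_rot: [-1.914, -2.489, 0.008]
force: [1.1, 0.8, 0.8]
width: 0.883
gripper_force: 0.0
```

```bash
python3 - <<'E'
from vis import *
go((.4482,.0395,.226,105))
E
```

```text
t 32.7 tcp [0.4476 0.0396 0.2259] yaw 104.9 tilt [-0.0046 -0.0032] w 0.883 F [1.1 0.8 0.8] q [-0.41  0.34  0.21  2.25 -0.12  0.57  0.15]
  txyz cm [-0.02  0.05 -0.01] rot deg [-0.3   0.11 -0.1 ]
```

Emit:
move_arm --rows '[{"rx": 0, "ry": 0, "rz": 0, "tx": 0, "ty": 0, "tz": 0, "fingers": 6.0}, {"rx": 0, "ry": 0, "rz": 0, "tx": 0, "ty": 0, "tz": 0, "fingers": 5.0}, {"rx": 0, "ry": 0, "rz": 0, "tx": 0, "ty": 0, "tz": 0, "fingers": 4.5}, {"rx": 0, "ry": 0, "rz": 0, "tx": 0, "ty": 0, "tz": 0, "fingers": 4.2}, {"rx": 0, "ry": 0, "rz": 0, "tx": 0, "ty": 0, "tz": 0, "fingers": 3.8}, {"rx": 0, "ry": 0, "rz": 0, "tx": 0, "ty": 0, "tz": 0, "fingers": 3.6}, {"rx": 0, "ry": 0, "rz": 0, "tx": 0, "ty": 0, "tz": 0, "fingers": 3.6}]'

```text
time: 33.4
tcp_pos: [0.4483, 0.0392, 0.2277]
ee_rot: [1.915, 2.489, -0.002]
force: [-1.2, 0.2, 15.7]
width: 0.508
gripper_force: 27.1
```

Emit:
move_arm --rows '[{"rx": 0, "ry": 0, "rz": 0, "tx": 0, "ty": 0, "tz": -1, "fingers": 3.6}, {"rx": 0, "ry": 0, "rz": 0, "tx": 0, "ty": 0, "tz": -4, "fingers": 3.6}, {"rx": 0, "ry": 0, "rz": 0, "tx": 0, "ty": 0, "tz": -8, "fingers": 3.6}, {"rx": 0, "ry": 0, "rz": 0, "tx": 0, "ty": 0, "tz": -11, "fingers": 3.6}, {"rx": 0, "ry": 0, "rz": 0, "tx": 0, "ty": 0, "tz": -11.5, "fingers": 3.6}]' --force 35

```text
time: 33.9
tcp_pos: [0.4486, 0.0393, 0.3453]
ee_rot: [1.914, 2.487, 0.002]
force: [-1.0, -0.9, -2.3]
width: 0.507
gripper_force: 34.8
```

```bash
python3 - <<'E'
from vis import *
go((.4788,.2813,.337,111.1))
E
```

```text
t 33.9 tcp [0.4486 0.0393 0.3453] yaw 104.85 tilt [ 0.0032 -0.0007] w 0.507 F [-1.  -0.9 -2.3] q [-0.47  0.13  0.26  2.17 -0.04  0.85  0.07]
  txyz cm [22.62  9.12  0.83] rot deg [ 0.16  0.1  -6.25]
```

Emit:
move_arm --rows '[{"rx": 0, "ry": 0, "rz": -0.8, "tx": 3, "ty": 1.2, "tz": 0, "fingers": 3.6}, {"rx": 0, "ry": 0, "rz": -2, "tx": 7, "ty": 2.8, "tz": 0, "fingers": 3.6}, {"rx": 0, "ry": 0, "rz": -3, "tx": 11, "ty": 4.4, "tz": 0, "fingers": 3.6}, {"rx": 0, "ry": 0, "rz": -4, "tx": 15, "ty": 6, "tz": 0, "fingers": 3.6}, {"rx": 0, "ry": 0, "rz": -5, "tx": 19, "ty": 7.6, "tz": 0, "fingers": 3.6}, {"rx": 0.1, "ry": 0, "rz": -6.2, "tx": 21.8, "ty": 8.8, "tz": 0.5, "fingers": 3.6}, {"rx": 0.1, "ry": 0, "rz": -6.2, "tx": 22.5, "ty": 9.1, "tz": 3, "fingers": 3.6}, {"rx": 0.1, "ry": 0, "rz": -6.2, "tx": 22.5, "ty": 9.1, "tz": 7, "fingers": 3.6}]'

```text
time: 34.7
tcp_pos: [0.4784, 0.2822, 0.2716]
ee_rot: [-1.775, -2.592, 0.001]
force: [0.7, -0.1, -2.2]
width: 0.508
gripper_force: 34.7
```

```bash
python3 - <<'E'
from vis import *
go((.4788,.2813,.2297,111.1))
E
```

```text
t 34.7 tcp [0.4784 0.2822 0.2716] yaw 111.2 tilt [-0.0007 -0.0003] w 0.508 F [ 0.7 -0.1 -2.2] q [-0.73  0.39  0.09  1.99 -0.05  0.76 -0.23]
  txyz cm [-0.1   0.01  4.19] rot deg [-0.04 -0.    0.1 ]
```

Emit:
move_arm --rows '[{"rx": 0, "ry": 0, "rz": 0, "tx": -0.05, "ty": 0.03, "tz": 2.5, "fingers": 3.6}, {"rx": 0, "ry": 0, "rz": 0, "tx": -0.05, "ty": 0.03, "tz": 3.5, "fingers": 3.6}, {"rx": 0, "ry": 0, "rz": 0, "tx": -0.05, "ty": 0.03, "tz": 3.9, "fingers": 3.6}, {"rx": 0, "ry": 0, "rz": 0, "tx": -0.05, "ty": 0.03, "tz": 4.0, "fingers": 3.6}, {"rx": 0, "ry": 0, "rz": 0, "tx": -0.05, "ty": 0.03, "tz": 4.0, "fingers": 3.6}]'

```text
time: 35.2
tcp_pos: [0.4788, 0.2796, 0.2318]
ee_rot: [-1.778, -2.589, 0.005]
force: [0.3, -0.2, -0.9]
width: 0.51
gripper_force: 34.7
```

```bash
python3 - <<'E'
from vis import *
go((.4788,.2813,.2297,111.1))
E
```

```text
t 35.2 tcp [0.4788 0.2796 0.2318] yaw 111.05 tilt [-0.0026 -0.0022] w 0.51 F [ 0.3 -0.2 -0.9] q [-0.72  0.45  0.09  2.02 -0.06  0.68 -0.22]
  txyz cm [0.15 0.06 0.21] rot deg [-0.19  0.06 -0.05]
```

Emit:
move_arm --rows '[{"rx": 0, "ry": 0, "rz": 0, "tx": 0.1, "ty": 0, "tz": 0.1, "fingers": 3.6}, {"rx": 0, "ry": 0, "rz": 0, "tx": 0.1, "ty": 0, "tz": 0.15, "fingers": 3.6}, {"rx": 0, "ry": 0, "rz": 0, "tx": 0.1, "ty": 0, "tz": 0.15, "fingers": 3.6}]'

```text
time: 35.5
tcp_pos: [0.4781, 0.2807, 0.2298]
ee_rot: [-1.777, -2.589, 0.006]
force: [-0.8, -0.3, 5.1]
width: 0.509
gripper_force: 35.1
```

Emit:
move_arm --rows '[{"rx": 0, "ry": 0, "rz": 0, "tx": 0, "ty": 0, "tz": 0.06, "fingers": 3.6}, {"rx": 0, "ry": 0, "rz": 0, "tx": 0, "ty": 0, "tz": 0.06, "fingers": 3.6}]'

```text
time: 35.7
tcp_pos: [0.4782, 0.2807, 0.2297]
ee_rot: [-1.777, -2.589, 0.006]
force: [-5.1, -1.4, 17.8]
width: 0.504
gripper_force: 35.9
```

Spice is back within 1 mm of its original grasp pose. I'm releasing it and turning back towards the honey jar.

Emit:
move_arm --rows '[{"rx": 0, "ry": 0, "rz": 0, "tx": 0, "ty": 0, "tz": 0, "fingers": 4.6}, {"rx": 0, "ry": 0, "rz": 0, "tx": 0, "ty": 0, "tz": 0, "fingers": 6}, {"rx": 0, "ry": 0, "rz": 0, "tx": 0, "ty": 0, "tz": 0, "fingers": 7.2}, {"rx": 0, "ry": 0, "rz": 0, "tx": 0, "ty": 0, "tz": 0, "fingers": 8.5}, {"rx": 0, "ry": 0, "rz": 0, "tx": 0, "ty": 0, "tz": -3, "fingers": 8.5}, {"rx": 0, "ry": 0, "rz": 0, "tx": 0, "ty": 0, "tz": -7, "fingers": 8.5}, {"rx": 0, "ry": 0, "rz": 8, "tx": -1, "ty": 0, "tz": -10, "fingers": 8.5}, {"rx": 0, "ry": 0, "rz": 16, "tx": -4, "ty": -1, "tz": -10, "fingers": 8.5}]'

```text
time: 36.5
tcp_pos: [0.4844, 0.2421, 0.3325]
ee_rot: [-2.123, -2.315, -0.003]
force: [0.6, 1.1, -1.3]
width: 0.997
gripper_force: 0.0
```

```bash
python3 - <<'E'
from vis import *
go((.4281,.1075,.31,21))
E
```

```text
t 36.5 tcp [0.4844 0.2421 0.3325] yaw 94.94 tilt [0.0011 0.0015] w 0.997 F [ 0.6  1.1 -1.3] q [-0.73  0.29  0.18  1.99 -0.07  0.87 -0.43]
  txyz cm [-12.93  -6.77   2.23] rot deg [ 1.000e-02 -1.100e-01  7.394e+01]
```

Emit:
move_arm --rows '[{"rx": 0, "ry": 0, "rz": 8.5, "tx": -3, "ty": -1.6, "tz": 1, "fingers": 8.5}, {"rx": 0, "ry": 0, "rz": 17, "tx": -6, "ty": -3.2, "tz": 2, "fingers": 8.5}, {"rx": 0, "ry": 0, "rz": 25.5, "tx": -9, "ty": -4.8, "tz": 2, "fingers": 8.5}, {"rx": 0, "ry": 0, "rz": 34, "tx": -12, "ty": -6.3, "tz": 2, "fingers": 8.5}, {"rx": 0, "ry": 0, "rz": 42.5, "tx": -12.9, "ty": -6.8, "tz": 2, "fingers": 8.5}, {"rx": 0, "ry": 0, "rz": 51, "tx": -12.9, "ty": -6.8, "tz": 2, "fingers": 8.5}, {"rx": 0, "ry": 0, "rz": 59.5, "tx": -12.9, "ty": -6.8, "tz": 2, "fingers": 8.5}, {"rx": 0, "ry": 0, "rz": 68, "tx": -12.9, "ty": -6.8, "tz": 2, "fingers": 8.5}]'

```text
time: 37.3
tcp_pos: [0.427, 0.1051, 0.3094]
ee_rot: [3.055, 0.725, -0.007]
force: [-0.1, 0.6, 0.7]
width: 0.994
gripper_force: 0.0
```

```bash
python3 - <<'E'
from vis import *
go((.4281,.1075,.30,21))
E
```

```text
t 37.3 tcp [0.427  0.1051 0.3094] yaw 26.69 tilt [-0.0038 -0.0029] w 0.994 F [-0.1  0.6  0.7] q [-0.77  0.17  0.42  2.23 -0.1   0.77 -1.39]
  txyz cm [ 0.21 -0.17  0.94] rot deg [0.07 0.27 5.69]
```

Emit:
move_arm --rows '[{"rx": 0, "ry": 0.2, "rz": 5.6, "tx": 0.15, "ty": -0.15, "tz": 2, "fingers": 8.5}, {"rx": 0, "ry": 0.2, "rz": 5.6, "tx": 0.15, "ty": -0.15, "tz": 4, "fingers": 8.5}, {"rx": 0, "ry": 0.2, "rz": 5.6, "tx": 0.15, "ty": -0.15, "tz": 5, "fingers": 8.5}, {"rx": 0, "ry": 0.2, "rz": 5.6, "tx": 0.15, "ty": -0.15, "tz": 5, "fingers": 8.5}]'

```text
time: 37.7
tcp_pos: [0.4271, 0.1069, 0.2584]
ee_rot: [3.084, 0.585, -0.005]
force: [0.3, -0.1, -0.4]
width: 0.995
gripper_force: 0.0
```

```bash
python3 - <<'E'
from vis import *
go((.4281,.1075,.2005,21))
E
```

```text
t 37.7 tcp [0.4271 0.1069 0.2584] yaw 21.48 tilt [-0.0027 -0.003 ] w 0.995 F [ 0.3 -0.1 -0.4] q [-0.75  0.27  0.41  2.26 -0.18  0.64 -1.41]
  txyz cm [ 0.13 -0.03  5.79] rot deg [0.1  0.2  0.48]
```

Emit:
move_arm --rows '[{"rx": 0.1, "ry": 0.2, "rz": 0.4, "tx": 0.1, "ty": 0, "tz": 3, "fingers": 8.5}, {"rx": 0.1, "ry": 0.2, "rz": 0.4, "tx": 0.1, "ty": 0, "tz": 5.4, "fingers": 8.5}, {"rx": 0.1, "ry": 0.2, "rz": 0.4, "tx": 0.1, "ty": 0, "tz": 5.7, "fingers": 8.5}, {"rx": 0.1, "ry": 0.2, "rz": 0.4, "tx": 0.1, "ty": 0, "tz": 5.7, "fingers": 7.5}]' --force 40

```text
time: 38.1
tcp_pos: [0.4286, 0.1072, 0.2028]
ee_rot: [-3.088, -0.574, -0.002]
force: [-0.4, -0.2, -0.4]
width: 0.879
gripper_force: 0.0
```

```bash
python3 - <<'E'
from vis import *
go((.4281,.1075,.2005,21))
E
```

```text
t 38.1 tcp [0.4286 0.1072 0.2028] yaw 21.05 tilt [0.0012 0.0008] w 0.879 F [-0.4 -0.2 -0.4] q [-0.69  0.39  0.35  2.29 -0.27  0.5  -1.33]
  txyz cm [-0.03 -0.04  0.23] rot deg [-0.02 -0.08  0.05]
```

Emit:
move_arm --rows '[{"rx": 0, "ry": 0, "rz": 0, "tx": -0.03, "ty": 0, "tz": 0.15, "fingers": 6.8}, {"rx": 0, "ry": 0, "rz": 0, "tx": -0.03, "ty": 0, "tz": 0.15, "fingers": 6.2}, {"rx": 0, "ry": 0, "rz": 0, "tx": -0.03, "ty": 0, "tz": 0.15, "fingers": 6}, {"rx": 0, "ry": 0, "rz": 0, "tx": -0.03, "ty": 0, "tz": 0.15, "fingers": 5.7}, {"rx": 0, "ry": 0, "rz": 0, "tx": -0.03, "ty": 0, "tz": 0.15, "fingers": 5.3}, {"rx": 0, "ry": 0, "rz": 0, "tx": -0.03, "ty": 0, "tz": 0.15, "fingers": 5}, {"rx": 0, "ry": 0, "rz": 0, "tx": -0.03, "ty": 0, "tz": 0.15, "fingers": 5}]'

```text
time: 38.8
tcp_pos: [0.4284, 0.1073, 0.2018]
ee_rot: [-3.087, -0.574, -0.005]
force: [-4.1, -1.0, 20.4]
width: 0.663
gripper_force: 38.0
```

Emit:
move_arm --rows '[{"rx": 0, "ry": 0, "rz": 0, "tx": 0, "ty": 0, "tz": -1, "fingers": 5}, {"rx": 0, "ry": 0, "rz": 0, "tx": 0, "ty": 0, "tz": -4, "fingers": 5}, {"rx": 0, "ry": 0, "rz": 0, "tx": 0, "ty": 0, "tz": -7, "fingers": 5}, {"rx": 0, "ry": 0, "rz": 0, "tx": 0, "ty": 0, "tz": -8, "fingers": 5}, {"rx": 0, "ry": 0, "rz": 0, "tx": 0, "ty": 0, "tz": -8, "fingers": 5}]' --force 50

```text
time: 39.3
tcp_pos: [0.4281, 0.1074, 0.2821]
ee_rot: [-3.086, -0.575, -0.007]
force: [0.4, 0.1, -3.3]
width: 0.671
gripper_force: 54.6
```

```bash
python3 - <<'E'
from vis import *
go((.3893,.3097,.28,21),(.3893,.3097,.28,21))
E
```

```text
t 39.3 tcp [0.4281 0.1074 0.2821] yaw 21.09 tilt [0.0043 0.0031] w 0.671 F [ 0.4  0.1 -3.3] q [-0.78  0.23  0.44  2.25 -0.15  0.69 -1.44]
  txyz cm [  3.65 -20.27   0.25] rot deg [-0.08 -0.29  0.09]
  txyz cm [  3.65 -20.27   0.25] rot deg [-0.08 -0.29  0.09]
```

Emit:
move_arm --rows '[{"rx": 0, "ry": 0, "rz": 0, "tx": 0.5, "ty": -3, "tz": 0, "fingers": 5}, {"rx": 0, "ry": -0.1, "rz": 0, "tx": 1.2, "ty": -7, "tz": 0, "fingers": 5}, {"rx": 0, "ry": -0.1, "rz": 0, "tx": 1.9, "ty": -11, "tz": 0, "fingers": 5}, {"rx": 0, "ry": -0.1, "rz": 0, "tx": 2.7, "ty": -15, "tz": 0, "fingers": 5}, {"rx": 0, "ry": -0.2, "rz": 0, "tx": 3.4, "ty": -18.5, "tz": 0, "fingers": 5}, {"rx": 0, "ry": -0.2, "rz": 0, "tx": 3.6, "ty": -20, "tz": 1, "fingers": 5}, {"rx": 0, "ry": -0.2, "rz": 0, "tx": 3.6, "ty": -20.2, "tz": 3.5, "fingers": 5}, {"rx": 0, "ry": -0.2, "rz": 0, "tx": 3.6, "ty": -20.2, "tz": 5, "fingers": 5}]'

```text
time: 40.1
tcp_pos: [0.3881, 0.3086, 0.2283]
ee_rot: [3.087, 0.576, -0.006]
force: [-0.4, -1.1, -2.3]
width: 0.662
gripper_force: 54.5
```

```bash
python3 - <<'E'
from vis import *
go((.3894,.3099,.2038,21))
E
```

```text
t 40.1 tcp [0.3881 0.3086 0.2283] yaw 21.14 tilt [-0.0032 -0.0021] w 0.662 F [-0.4 -1.1 -2.3] q [-1.06  0.4   0.31  2.16 -0.21  0.61 -1.8 ]
  txyz cm [ 0.18 -0.07  2.45] rot deg [0.05 0.22 0.14]
```

Emit:
move_arm --rows '[{"rx": 0, "ry": 0.1, "rz": 0.1, "tx": 0.1, "ty": -0.05, "tz": 1.5, "fingers": 5}, {"rx": 0, "ry": 0.1, "rz": 0.1, "tx": 0.1, "ty": -0.05, "tz": 2.1, "fingers": 5}, {"rx": 0, "ry": 0.1, "rz": 0.1, "tx": 0.1, "ty": -0.05, "tz": 2.25, "fingers": 5}, {"rx": 0, "ry": 0.1, "rz": 0.1, "tx": 0.1, "ty": -0.05, "tz": 2.25, "fingers": 5}, {"rx": 0, "ry": 0.1, "rz": 0.1, "tx": 0.1, "ty": -0.05, "tz": 2.25, "fingers": 5}]'

```text
time: 40.6
tcp_pos: [0.3899, 0.3095, 0.2089]
ee_rot: [-3.088, -0.571, -0.001]
force: [-0.1, -0.2, -2.7]
width: 0.663
gripper_force: 54.5
```

```bash
python3 - <<'E'
from vis import *
go((.3894,.3099,.2038,21))
E
```

```text
t 40.6 tcp [0.3899 0.3095 0.2089] yaw 20.95 tilt [0.0006 0.0011] w 0.663 F [-0.1 -0.2 -2.7] q [-1.04  0.44  0.29  2.16 -0.23  0.57 -1.79]
  txyz cm [-0.03 -0.06  0.51] rot deg [-0.04 -0.05 -0.05]
```

Emit:
move_arm --rows '[{"rx": 0, "ry": 0, "rz": 0, "tx": 0, "ty": 0, "tz": 0.25, "fingers": 5}, {"rx": 0, "ry": 0, "rz": 0, "tx": 0, "ty": 0, "tz": 0.4, "fingers": 5}, {"rx": 0, "ry": 0, "rz": 0, "tx": 0, "ty": 0, "tz": 0.48, "fingers": 5}, {"rx": 0, "ry": 0, "rz": 0, "tx": 0, "ty": 0, "tz": 0.5, "fingers": 5}]'

```text
time: 41.0
tcp_pos: [0.3898, 0.3096, 0.204]
ee_rot: [-3.088, -0.571, -0.0]
force: [-5.3, -3.4, 15.9]
width: 0.666
gripper_force: 56.1
```

Emit:
move_arm --rows '[{"rx": 0, "ry": 0, "rz": 0, "tx": 0, "ty": 0, "tz": 0.05, "fingers": 5}, {"rx": 0, "ry": 0, "rz": 0, "tx": 0, "ty": 0, "tz": 0.05, "fingers": 5}]'

```text
time: 41.2
tcp_pos: [0.3898, 0.3095, 0.204]
ee_rot: [-3.088, -0.571, -0.0]
force: [-6.1, -4.8, 25.2]
width: 0.664
gripper_force: 57.1
```

Honey is seated at TCP (0.3898, 0.3095); it was gripped at (0.3896, 0.3096). I'm releasing, rising and retreating clear of the view.

Emit:
move_arm --rows '[{"rx": 0, "ry": 0, "rz": 0, "tx": 0, "ty": 0, "tz": -0.05, "fingers": 6}, {"rx": 0, "ry": 0, "rz": 0, "tx": 0, "ty": 0, "tz": -0.05, "fingers": 7}, {"rx": 0, "ry": 0, "rz": 0, "tx": 0, "ty": 0, "tz": -0.05, "fingers": 8.5}, {"rx": 0, "ry": 0, "rz": 0, "tx": 0, "ty": 0, "tz": -0.1, "fingers": 8.5}, {"rx": 0, "ry": 0, "rz": 0, "tx": 0, "ty": 0, "tz": -3, "fingers": 8.5}, {"rx": 0, "ry": 0, "rz": 0, "tx": 0, "ty": 0, "tz": -7, "fingers": 8.5}, {"rx": 0, "ry": 0, "rz": 0, "tx": 0, "ty": 0, "tz": -11, "fingers": 8.5}, {"rx": 0, "ry": 0, "rz": 0, "tx": 0, "ty": 3, "tz": -14, "fingers": 8.5}]'

```text
time: 42.0
tcp_pos: [0.3998, 0.2838, 0.3452]
ee_rot: [-3.086, -0.578, -0.003]
force: [1.1, -0.3, 1.1]
width: 0.993
gripper_force: 0.0
```

Emit:
move_arm --rows '[{"rx": 0, "ry": 0, "rz": 0, "tx": -1, "ty": 4, "tz": 0, "fingers": 8.5}, {"rx": 0, "ry": 0, "rz": 0, "tx": -2, "ty": 8.5, "tz": 0, "fingers": 8.5}, {"rx": 0, "ry": 0, "rz": 0, "tx": -2, "ty": 13, "tz": 0, "fingers": 8.5}, {"rx": 0, "ry": 0, "rz": 0, "tx": -2, "ty": 17.5, "tz": 0, "fingers": 8.5}, {"rx": 0, "ry": 0, "rz": 0, "tx": -2, "ty": 22, "tz": 0, "fingers": 8.5}, {"rx": 0, "ry": 0, "rz": 0, "tx": -2, "ty": 25, "tz": 0, "fingers": 8.5}, {"rx": 0, "ry": 0, "rz": 0, "tx": -2, "ty": 27, "tz": 0, "fingers": 8.5}, {"rx": 0, "ry": 0, "rz": 0, "tx": -2, "ty": 27, "tz": 0, "fingers": 8.5}]'

```text
time: 42.8
tcp_pos: [0.4789, 0.0196, 0.343]
ee_rot: [3.09, 0.565, 0.001]
force: [0.6, -0.5, -0.3]
width: 0.997
gripper_force: 0.0
```

```bash
python3 - <<'E'
from vis import *
from plant import optics
go((.4281,.1075,.2005,21))
z=lambda d,x,y,w,h,k:cv2.resize(d[y:y+h,x:x+w],None,fx=k,fy=k,interpolation=cv2.INTER_CUBIC)
D={n:optics.get_image(n)["img"] for n in("top","side")}
O={n:cv2.imread(f"pics/{n}0.png") for n in D}
t=[z(d,220,210,80,75,5) for d in (O["top"],D["top"])]
s=[z(d,235,205,80,75,5) for d in (O["side"],D["side"])]
cv2.imwrite("pics/f1.png",cv2.resize(np.vstack([np.hstack(t),np.hstack(s)]),None,fx=.8,fy=.8)); cv2.imwrite("pics/f2.png",z(D["side"],180,90,240,180,3))
# per-jar shift by phase correlation of lid patches
for n,P in {"top":{"sp":(259,232),"ho":(262,260),"sh":(234,262)},"side":{"sp":(273,216),"ho":(291,240),"sh":(257,245)}}.items():
    for k,(u,v) in P.items():
        T=cv2.resize(O[n][v-8:v+9,u-8:u+9],None,fx=8,fy=8,interpolation=cv2.INTER_CUBIC);S=cv2.resize(D[n][v-14:v+15,u-14:u+15],None,fx=8,fy=8,interpolation=cv2.INTER_CUBIC)
        _,m,_,l=cv2.minMaxLoc(cv2.matchTemplate(S,T,cv2.TM_CCOEFF_NORMED)); print(n,k,round(m,2),(l[0]/8-6,l[1]/8-6))
E
```

```text
t 42.8 tcp [0.4789 0.0196 0.343 ] yaw 20.74 tilt [ 0.0007 -0.0002] w 0.997 F [ 0.6 -0.5 -0.3] q [-0.69  0.2   0.58  2.12 -0.14  0.86 -1.23]
  txyz cm [ -1.64 -10.03  14.24] rot deg [ 0.02 -0.03 -0.26]
top sp 0.99 (0.25, 0.125)
top ho 0.99 (0.625, -0.375)
top sh 0.99 (-0.375, -0.125)
side sp 0.98 (0.25, 0.0)
side ho 0.99 (0.375, -0.25)
side sh 0.86 (-0.625, 0.0)
```

View pics/f1.png

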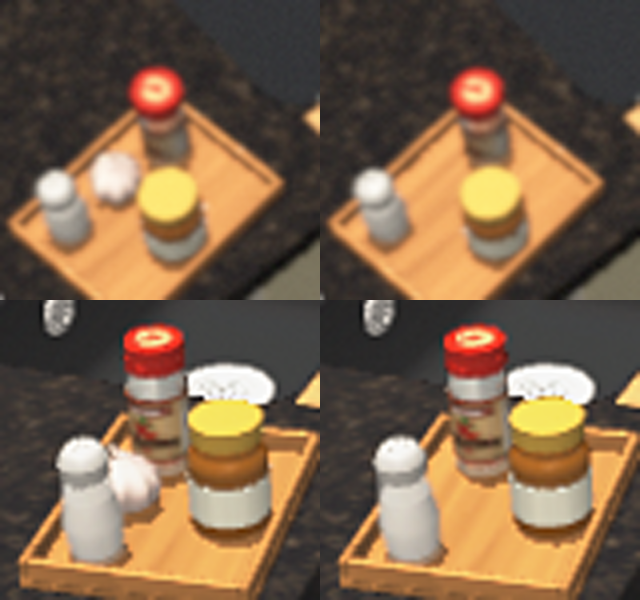

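View pics/f2.png

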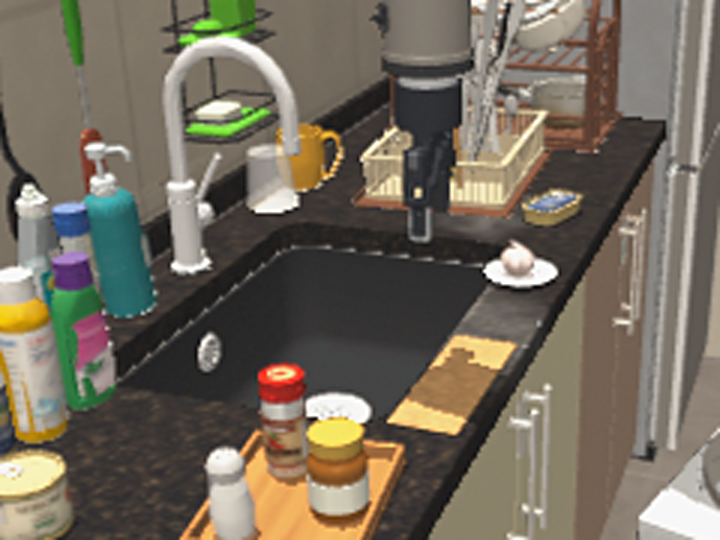

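Before-and-after crops show all three containers back with image shifts of at most 0.7 px, about 2 mm. The garlic stands upright on the saucer at (518,260), and both tins appear in place. Handing in.

```bash
python3 -c "
from plant import workorder
print(workorder.finish_job())"
```

```text
the job is handed in; nothing more can be done
None
```

Job handed in at about 43 s of the 149 s allowed: the garlic stands on the saucer about 3 mm from its centre, all three containers are back in the tray within about 2 mm of where they started, none was tipped, and I left both tins alone.

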